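Load the notebook drilling jig

TASK

Get the sloped drilling jig ready for the next pocket notebook: lay the notebook from the tray flat in the nest of corner angles on the sloping bed, then fit the aluminium drill guide over it, its two holes on the jig's two dowel pins and fully home on the shoulders all round. Let go of everything and leave the other things as they stand.

Things in the scene. Friction and masses are not known exactly. Their poses are not given: they have to be found in the camera images.
- jig_bed: sloping plywood bed, 118 x 150 mm, of the fixed drilling jig. Origin: middle of the notebook nest on the bed's upper face, 48 mm above the table. x points up the slope, y across it to the left, z square out of the bed; slope 30 degrees, low side towards the robot. Pins, shoulders and two plain rest buttons (13 mm thick, at x=-25, y=+58 and x=+25, y=-58 mm) carry the guide 17 mm above it
- nest (a point): middle of the nest at the height of its lips, 11 mm above jig_bed's origin, axes as jig_bed. The nest is four L-shaped corner angles of bent sheet metal round a space of 58 mm (x) by 83 mm (y), 12 mm high, the lips flared outwards; they leave open the middle 48 mm (in y) of the low and high sides, for the fingers, and the middle 22 mm (in x) of the left and right sides
- thick_pin (a point): foot of the thick dowel pin, centre of its shoulder's top, at x=+25, y=+58, z=+17 mm of jig_bed (high side, left). The pin is 10 mm in diameter and stands 17 mm above the shoulder, the last 6 mm tapering to 3.5 mm. Axes as jig_bed
- slender_pin (a point): foot of the slender dowel pin, centre of its shoulder's top, at x=-25, y=-58, z=+17 mm of jig_bed (low side, right). The pin is 7 mm in diameter and stands 13 mm above the shoulder, the last 6 mm tapering to 2.5 mm. Axes as jig_bed
- notebook: loose pocket notebook with a printed flower cover, 79 x 54 x 16 mm, 50 g; lies flat on the large pattern book in the left half of the wooden tray, whose rim is 42 mm above the table (pattern book's top 25 mm). Origin: centre of its underside; x along its 79 mm, y along its 54 mm, z up. In the nest its 79 mm lie across the slope (along jig_bed's y), either way round
- guide: loose drill guide: aluminium plate 80 x 142 x 5 mm lying on the table, 0.18 kg, with a wooden grip block on its middle (14 mm along x, 46 mm along y, top 35 mm above the plate's underside) and four small brass bushings on its +x side. Origin: centre of its underside; x along its 80 mm, y along its 142 mm, z up. Seated, its axes point as jig_bed's, its origin 17 mm above jig_bed's
- round_hole (a point): centre, at the underside, of the guide's round through hole, 12 mm in diameter, at x=+25, y=+58 mm of guide; it goes on the thick pin. Axes as guide
- slot (a point): centre, at the underside, of the guide's short slot, 9 mm (x) by 12 mm (y), at x=-25, y=-58 mm of guide; it goes on the slender pin. Axes as guide
- wax_stick: bystander: stick of sealing wax, 12 x 88 x 11 mm, on the table in front of the tray; origin at the centre of its underside
- thread_spool: bystander: wooden thread spool, 33 mm in diameter, 40 mm high, standing in front of the tray; origin at the centre of its underside
- stamp_block: bystander: wooden stamp block, 36 x 54 x 30 mm, behind the jig by the stamp rack; origin at the centre of its underside

How it is judged:
On the way, in this order (a step that is already met when the one before it is completed fails the run):
1. the notebook lies flat in the nest, let go (x of notebook in the frame of jig_bed between -0.004 and 0.004 m and y of notebook in the frame of jig_bed between -0.004 and 0.004 m and z of notebook in the frame of jig_bed below 0.002 m and angle between the z axis of notebook and the z axis of jig_bed, either way round below 0.06 rad and contact force between the fingers and notebook below 0.1 N), for 0.2 s.
2. the guide is home on both pins, over the notebook (distance between round_hole and thick_pin below 0.003 m and distance between slot and slender_pin below 0.0035 m and z of guide in the frame of jig_bed below 0.0185 m and angle between the z axis of guide and the z axis of jig_bed, either way round below 0.035 rad), for 0.2 s.
At the end, for the whole second after the job is handed in: Notebook flat in the nest: within 4 mm of its middle in x and y, 2 mm of the bed, 0.06 rad. Guide home: round hole within 3 mm of the thick pin's foot, slot within 3.5 mm of the slender pin's, plate within 1.5 mm of the shoulders and 0.035 rad of the bed. Both at rest (all of step 2 and x of notebook in the frame of jig_bed between -0.004 and 0.004 m and y of notebook in the frame of jig_bed between -0.004 and 0.004 m and z of notebook in the frame of jig_bed below 0.002 m and angle between the z axis of notebook and the z axis of jig_bed, either way round below 0.06 rad and linear speed of each of guide, notebook below 0.02 m/s); the robot touches nothing.
It fails at once if a bystander (wax stick, spool or stamp block) is moved more than 15 mm (distance of any of wax_stick, thread_spool, stamp_block from where it was at the start of the episode above 0.015 m).
It also fails if it takes over 59 s, if anything falls off the work surface, if the arm or the gripper's body presses on something with over 40 N, if the wrist force passes 120 N, or if a joint passes its speed limit or range.

ROBOT

A 6-joint arm with a two-finger parallel gripper is mounted at the origin on a cart in front of the work surface, level with it; the furniture and walls round the work are solid. World frame = base frame: x ahead of the robot, y to its left, z up, the work surface at z = 0. Lengths are in m, angles in rad, forces in N, time in s.
With the tool pointing down it reaches from about 0.35 to 0.775 m from the base axis. Payload 7.3 kg.
Tool frame: the origin (TCP) lies midway between the tips of the shut fingers; the grasp point (between the pads) lies 19 mm behind it (robot.grip_depth is the z of the grasp point in the tool frame, in m); z points along the fingers, y is the line along which they close (so a half turn about z gives the same grasp; the last joint's range is limited). The gripper opens to 92 mm and grips with 3 to 60 N. Pads are 19 mm wide; open, the fingers measure 130 mm over their backs; the gripper's body (75 mm by 190 mm) begins 47 mm behind the grasp point.
Start: joints at [-1.249, 0.342, 1.524, -0, 1.275, -0.146], TCP at [0.237, -0.469, 0.227] pointing down, gripper open.
Joint ranges: [-2.53, 2.53], [-0.77, 2.02], [0.04, 2.7], [-1, 4.14], [0.28, 2.66], [-3.11, 3.11]. Speed limits (rad/s): [2.57, 2.57, 3.14, 3.14, 3.14, 3.14].

INTERFACE

Orientations are given as [roll, pitch, yaw] about the fixed x, y, z axes, in that order (R = Rz(yaw) Ry(pitch) Rx(roll)).
In Python, from cell import robot, viewer gives the robot as it stands.
- The arm moves only by the tool step_arm, never from a script. Its argument "increments" is a list of rows, each an object with "delta_pos": the shift along the tool's x, y, z in cm, a list of three; "dr": the turn, a rotation vector about the tool's x, y, z in degrees, a list of three; "fingers": the closure, from -1 (fully open) to 1 (shut), so that 0 is half open. In form: [{"delta_pos": [tx, ty, tz], "dr": [wx, wy, wz], "fingers": fingers}, ...]. A call has exactly 5 rows; each row is the pose to reach, as a shift and turn from the pose commanded when the call began, along the tool's axes at that moment; what a row does not reach only later rows make up. A row lasts 1/8 s, in which the tool goes at most 62.5 mm and 10.7 degrees, less where a joint would pass 70% of its speed; a pose out of reach is approached as far as the arm can. A call with a gripper value outside its range is refused whole. The fingers move at their own pace and stop on an object; "newtons" is the grip in N (left out, the last holds). Time passes only in rows, so rows that repeat a pose let the fingers close, or fill a call up. It gives the time, the measured TCP pose, the force, the opening and the grip force at its end, in the units of the state.
- robot.observe(): the state, without advancing time (a new reading comes with each control period).
- viewer.read_camera(name): name is "scene" or "side" or "wrist"; returns the picture (400x640x3 uint8, red, green, blue); there is no depth.
- viewer.camera_params(name): a dict with "K" (3x3 intrinsics, pixels), "k1" (the pictures are not rectified: a ray, as slopes to the right and down, at radius r is drawn at 1 + k1 r^2 times it, then the intrinsics apply), "T" (4x4, takes a point from camera to world coordinates). Camera axes: x right, y down, z forward; pixel columns grow to the right and rows downward; lengths in m; the calibration is good to about 2 mm. A picture is of the moment at which its call begins: read the wrist's pose just before it. camera_params takes no time and is no camera call; for the wrist camera it gives the pose at the moment of the call.
- robot.hand_in(): hands the job in; it is judged then, once.
The state is a dict: "time": time; "qpos": joint angles; "qvel": joint speeds; "joint_efforts": joint torques, N m; "tool_pos": TCP position; "tool_rot": TCP orientation; "contact_force": force on the tool from outside, world axes, zero at the start; "torque": the same for the moment, N m; "opening": finger opening in m; "grip_force": force on a finger pad.
Only numpy, scipy, OpenCV 4.12 (cv2) and the standard library are available. Lean on these libraries where they do the work, as an engineer would, in place of code of your own. Each camera call takes 0.05 s, during which the arm holds its last target. There are 200 camera calls.

## Working session

There is one attempt and no reset: what is moved stays moved. The work goes in short steps, Python scripts to look and compute and a tool call to move; the robot and the scene stay as the last step left them, time stands still between calls to the robot, and variables do not carry over. Pictures are saved under pics/ and viewed, at most 10 in all, crops included, and the job is handed in when it is done.

Besides the shell and the picture viewer there is one more tool, called after "Request:" as name([rows], argument=value, ...), one row to a line, values as JSON. step_arm: Moves the arm, as the interface text tells. Its arguments: {"type":"object","properties":{"increments":{"type":"array"},"newtons":{"type":"number"}},"required":["increments"]}

```bash
mkdir -p pics; ls
python3 - <<'E'
from cell import robot, viewer
import cv2, numpy as np
s=robot.observe(); print(s, robot.grip_depth)
for n in ("scene","side"):
    p=viewer.camera_params(n); print(n,p)
    im=viewer.read_camera(n); cv2.imwrite(f"pics/{n}0.png",im[:,:,::-1])
E
```

```text
pics
{'time': 0.0, 'qpos': array([-1.24903742e+00,  3.42754810e-01,  1.52500692e+00, -1.93662375e-07,
        1.27541166e+00, -1.46010420e-01]), 'qvel': array([ 0.00128598,  0.00077897, -0.00037702,  0.00032049,  0.00015685,
       -0.000558  ]), 'joint_efforts': array([-1.14687671e-03, -4.31246567e+01, -2.44225305e+01,  7.17203692e-02,
        5.59252349e-02, -1.25113656e-04]), 'tool_pos': array([ 0.23660548, -0.46820491,  0.22603184]), 'tool_rot': array([-3.14002871e+00, -2.29800886e-04,  4.67769208e-01]), 'contact_force': array([-0.53894555,  0.09556175, -0.28830229]), 'torque': array([0.01257024, 0.01323816, 0.01557667]), 'grip_force': 0.0, 'opening': 0.09195853785008574} -0.0188
scene {'K': array([[483.67670414,   0.        , 319.14431156],
       [  0.        , 483.67670414, 201.32326397],
       [  0.        ,   0.        ,   1.        ]]), 'k1': 0.03419144780927975, 'T': array([[-0.54925635, -0.35434557,  0.7568069 , -0.19286113],
       [-0.83564011,  0.23810536, -0.49498631,  0.65574756],
       [-0.00480358, -0.90429257, -0.42688625,  0.51759672],
       [ 0.        ,  0.        ,  0.        ,  1.        ]])}
side {'K': array([[496.66484201,   0.        , 318.99909051],
       [  0.        , 496.66484201, 209.03458652],
       [  0.        ,   0.        ,   1.        ]]), 'k1': -0.11599315107730795, 'T': array([[ 0.9691891 , -0.1580228 ,  0.18894786,  0.37227207],
       [-0.24603699, -0.58444125,  0.7732362 , -0.66818375],
       [-0.01176003, -0.79590026, -0.60531354,  0.74763434],
       [ 0.        ,  0.        ,  0.        ,  1.        ]])}
```

View pics/scene0.png

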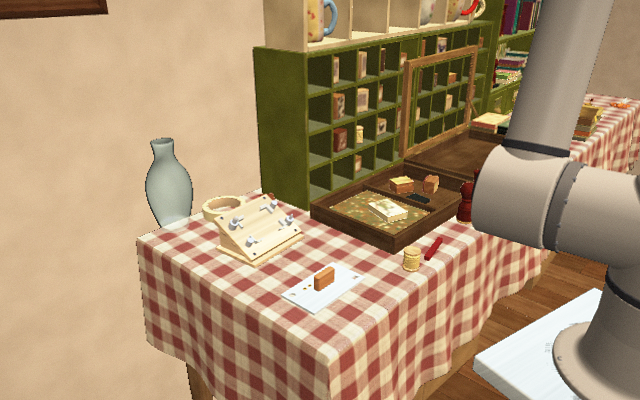

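View pics/side0.png

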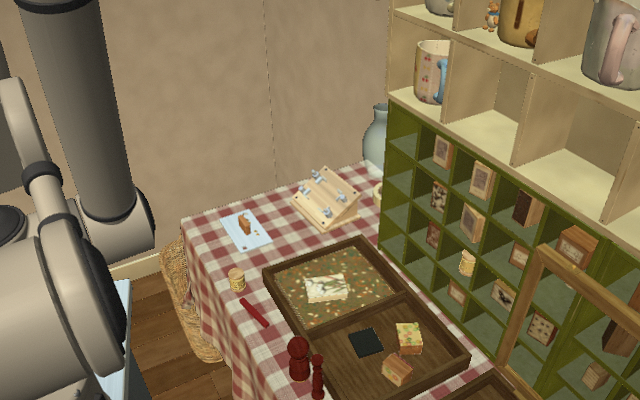

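The scene view shows the jig at (262,230), the guide at (325,285), and the notebook on the pattern book at (390,210). The side view shows them at (325,197), (246,230) and (326,288). The spool and wax stick lie in front of the tray.

```bash
cat > h.py <<'E'
from cell import robot, viewer
import cv2, numpy as np
from scipy.spatial.transform import Rotation as R
def ray(p,uv):
    K=p["K"];k=p["k1"]
    d=np.array([(uv[0]-K[0,2])/K[0,0],(uv[1]-K[1,2])/K[1,1]]); u=d.copy()
    for _ in range(20): u=d/(1+k*(u@u))
    return p["T"][:3,3], p["T"][:3,:3]@np.array([u[0],u[1],1])
def plane(p,uv,z=0.,n=(0,0,1),q=None):
    o,d=ray(p,uv); n=np.array(n,float); q=np.array([0,0,z]) if q is None else q
    return o+d*(n@(q-o))/(n@d)
def tri(p1,a,p2,b):
    o1,d1=ray(p1,a);o2,d2=ray(p2,b)
    t=np.linalg.lstsq(np.c_[d1,-d2],o2-o1,rcond=None)[0]
    x,y=o1+d1*t[0],o2+d2*t[1]; return (x+y)/2,np.linalg.norm(x-y)
def proj(p,X):
    c=p["T"][:3,:3].T@(np.array(X)-p["T"][:3,3]); u=c[:2]/c[2]; u=u*(1+p["k1"]*(u@u))
    return u*[p["K"][0,0],p["K"][1,1]]+p["K"][:2,2]
def Rt(s): return R.from_euler("xyz",s["tool_rot"])
def delta(s,pos,rpy):
    "shift (cm) and turn (deg) in tool axes from the state to the target"
    r=Rt(s); print("dpos",np.round(r.inv().apply(np.array(pos)-s["tool_pos"])*100,2),"dr",np.round((r.inv()*(rpy if isinstance(rpy,R) else R.from_euler("xyz",rpy))).as_rotvec(degrees=True),2))
E
python3 - <<'E'
from h import *
a=viewer.camera_params("scene");b=viewer.camera_params("side")
for n,u,v,z in (("jig",(262,230),(325,197),.05),("guide",(323,288),(246,232),.005),("nb",(390,210),(326,288),.041)):
    print(n,tri(a,u,b,v),plane(a,u,z),plane(b,v,z))
p=viewer.camera_params("wrist");s=robot.observe()
T=np.eye(4);T[:3,:3]=Rt(s).as_matrix();T[:3,3]=s["tool_pos"]
print(np.linalg.inv(T)@p["T"],p["K"],p["k1"])
for n in("scene","side"):
    im=cv2.imread(f"pics/{n}0.png"); 
    c=im[170:320,200:420] if n=="scene" else im[150:320,210:400]
    globals()[n]=cv2.resize(c,(800,int(800*c.shape[0]/c.shape[1])),interpolation=cv2.INTER_CUBIC)
cv2.imwrite("pics/c1.png",scene)
cv2.imwrite("pics/c2.png",cv2.resize(side,(670,600)))
E
```

```text
jig (array([0.61512452, 0.27346792, 0.03885688]), np.float64(0.010396811924116593)) [0.58727345 0.28333838 0.05      ] [0.61564585 0.26540833 0.05      ]
guide (array([ 0.41754469,  0.24934161, -0.00371013]), np.float64(0.0005576028311531968)) [0.40697048 0.25613612 0.005     ] [0.4172314  0.23899981 0.005     ]
nb (array([ 0.54195629, -0.01273375,  0.03458167]), np.float64(0.007117772597202113)) [ 0.52670832 -0.00260012  0.041     ] [ 0.54348073 -0.01542389  0.041     ]
[[ 1.14187239e-03 -9.68784003e-01 -2.47903714e-01  6.64051808e-02]
 [ 9.99998487e-01  1.43163880e-03 -9.88601995e-04 -7.48440246e-04]
 [ 1.31265038e-03 -2.47902210e-01  9.68784172e-01 -1.56972126e-01]
 [ 0.00000000e+00  0.00000000e+00  0.00000000e+00  1.00000000e+00]] [[283.30863565   0.         320.7706388 ]
 [  0.         283.30863565 197.06861844]
 [  0.           0.           1.        ]] -0.015167200551015263
```

View pics/c1.png

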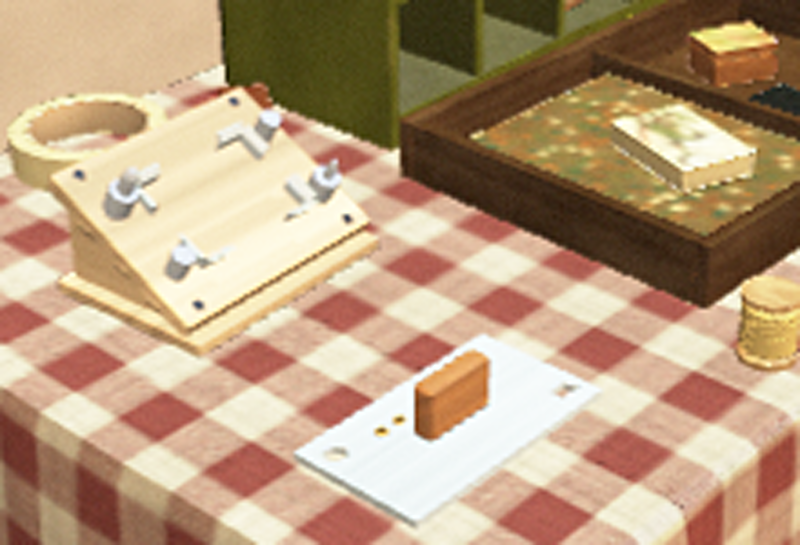

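The crop shows thick pins at the upper left of the bed. The guide's bushings are on its far-left side, its round hole is at crop (335,453) and its slot at (563,390). So the guide needs only a modest turn to match the jig.

Run:
```python
from h import *
a=viewer.camera_params("scene")
f=lambda x,y,z: plane(a,(200+x*.275,170+y*.275),z)
for n,q in dict(nb=[(612,118,.041),(690,190,.041),(665,103,.041),(757,150,.041)],guide=[(297,457,.005),(415,522,.005),(600,385,.005),(485,335,.005),(335,453,.005),(563,390,.005)],jigfoot=[(200,345,.0),(378,245,0)]).items():
    print(n,[np.round(f(*w)[:2],3) for w in q])
s=robot.observe()
delta(s,[.54,-.01,.22],[np.pi,0,0])
```

```text
nb [array([0.584, 0.013]), array([0.483, 0.036]), array([ 0.583, -0.029]), array([ 0.5  , -0.032])]
guide [array([0.428, 0.329]), array([0.355, 0.308]), array([0.395, 0.169]), array([0.467, 0.192]), array([0.421, 0.312]), array([0.402, 0.188])]
jigfoot [array([0.551, 0.32 ]), array([0.59 , 0.183])]
dpos [ 47.74 -27.22   0.66] dr [-8.000e-02  1.000e-02  2.681e+01]
```

Request:
step_arm([
  {"delta_pos": [6,-3.4,0],"dr": [0,0,5.4],"fingers": -1},
  {"delta_pos": [12,-6.8,0],"dr": [0,0,10.8],"fingers": -1},
  {"delta_pos": [17.4,-9.9,0],"dr": [0,0,16.2],"fingers": -1},
  {"delta_pos": [22.8,-13,0],"dr": [0,0,21.6],"fingers": -1},
  {"delta_pos": [28.2,-16.1,0],"dr": [0,0,26.8],"fingers": -1},
])

```text
time: 0.72
tool_pos: [0.4098, -0.2061, 0.2266]
tool_rot: [3.142, 0.0, -0.003]
contact_force: [0.5, -0.3, 0.6]
opening: 0.0917
grip_force: 0.0
```

Run:
```python
from h import *
s=robot.observe();print(s["tool_pos"],s["tool_rot"])
delta(s,[.54,-.005,.22],[np.pi,0,0])
```

```text
[ 0.40984056 -0.20610835  0.2266224 ] [ 3.14155393e+00  9.45036399e-06 -3.32451015e-03]
dpos [ 12.95 -20.15   0.66] dr [ 0.    0.   -0.19]
```

Request:
step_arm([
  {"delta_pos": [3,-5,0],"dr": [0,0,0],"fingers": -1},
  {"delta_pos": [6,-10,0],"dr": [0,0,0],"fingers": -1},
  {"delta_pos": [9,-15,0.5],"dr": [0,0,0],"fingers": -1},
  {"delta_pos": [12,-19.5,1],"dr": [0,0,0],"fingers": -1},
  {"delta_pos": [12,-19.5,1],"dr": [0,0,0],"fingers": -1},
])

```text
time: 1.35
tool_pos: [0.5299, -0.0098, 0.2156]
tool_rot: [-3.141, 0.001, 0.005]
contact_force: [-0.1, -0.6, -0.1]
opening: 0.0922
grip_force: 0.0
```

Run:
```python
from h import *
p=viewer.camera_params("wrist");im=viewer.read_camera("wrist");cv2.imwrite("pics/w1.png",im[:,:,::-1]);np.save("w1.npy",p["T"])
s=robot.observe();print(s["tool_pos"],s["tool_rot"],s["qpos"])
```

```text
[ 0.52916486 -0.01144348  0.21584611] [-3.14154536e+00  1.67911929e-03  3.36378129e-03] [-1.66328972e-01  3.59772237e-01  1.52875746e+00 -2.49300850e-04
  1.25472596e+00  1.40118130e+00]
```

View pics/w1.png

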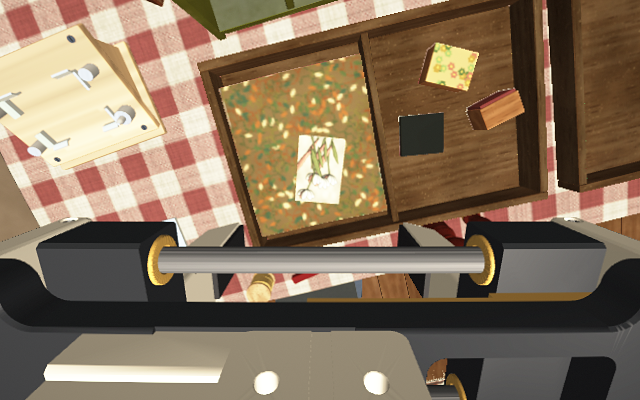

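The wrist view shows the notebook at (320,170), nearly square to the tool. The jig is at upper left, with some of its pins and all its right-hand parts visible.

Run:
```python
from h import *
im=cv2.imread("pics/w1.png");p=viewer.camera_params("wrist");p["T"]=np.load("w1.npy")
x0,y0=280,120;c=im[y0:220,x0:365].astype(int)
m=((c.min(2)>120)&(c.max(2)-c.min(2)<90)).astype(np.uint8)
m=cv2.morphologyEx(m,cv2.MORPH_OPEN,np.ones((3,3)))
n,l,st,_=cv2.connectedComponentsWithStats(m);k=1+st[1:,4].argmax()
h=cv2.convexHull(np.argwhere(l==k)[:,::-1].astype(np.int32)).reshape(-1,2)
print(st[k])
w=np.array([plane(p,(q[0]+x0,q[1]+y0),.041)[:2] for q in h]).astype(np.float32)
r=cv2.minAreaRect(w*1000);print(r)
s=robot.observe()
```

```text
[  15   15   51   69 2531]
((542.868896484375, -6.815113067626953), (54.522518157958984, 80.51454162597656), 85.50338745117188)
```

Run:
```python
from h import *
s=robot.observe();print(s["tool_pos"])
delta(s,[.5428,-.0068,.029],[np.pi,0,-.0785])
```

```text
[ 0.52916486 -0.01144348  0.21584611]
dpos [ 1.4  -0.46 18.68] dr [0.   0.1  4.69]
```

Request:
step_arm([
  {"delta_pos": [0.7,-0.2,5],"dr": [0,0,2.5],"fingers": -1},
  {"delta_pos": [1.4,-0.5,10],"dr": [0,0,4.7],"fingers": -1},
  {"delta_pos": [1.4,-0.5,14],"dr": [0,0,4.7],"fingers": -1},
  {"delta_pos": [1.4,-0.5,16],"dr": [0,0,4.7],"fingers": -1},
  {"delta_pos": [1.4,-0.5,16],"dr": [0,0,4.7],"fingers": -1},
])

```text
time: 2.02
tool_pos: [0.5416, -0.009, 0.0554]
tool_rot: [3.142, 0.004, -0.084]
contact_force: [0.6, -0.1, 0.2]
opening: 0.0921
grip_force: 0.0
```

Run:
```python
from h import *
s=robot.observe();print(s["tool_pos"])
delta(s,[.5428,-.0068,.029],[np.pi,0,-.0785])
```

```text
[ 0.54157255 -0.00900062  0.05537819]
dpos [ 0.11 -0.23  2.64] dr [ 0.    0.22 -0.29]
```

Request:
step_arm([
  {"delta_pos": [0.1,-0.2,1.5],"dr": [0,0.2,0],"fingers": -1},
  {"delta_pos": [0.1,-0.2,2.6],"dr": [0,0.2,0],"fingers": -1},
  {"delta_pos": [0.1,-0.2,2.6],"dr": [0,0.2,0],"fingers": 1},
  {"delta_pos": [0.1,-0.2,2.6],"dr": [0,0.2,0],"fingers": 1},
  {"delta_pos": [0.1,-0.2,2.6],"dr": [0,0.2,0],"fingers": 1},
], newtons=12)

```text
time: 2.65
tool_pos: [0.5446, -0.0061, 0.0311]
tool_rot: [3.141, -0.004, -0.082]
contact_force: [-0.1, 0.4, 0.5]
opening: 0.0661
grip_force: 0.0
```

Request:
step_arm([
  {"delta_pos": [0,0,0],"dr": [0,0,0],"fingers": 1},
  {"delta_pos": [0,0,-2],"dr": [0,0,0],"fingers": 1},
  {"delta_pos": [0,0,-6],"dr": [0,0,0],"fingers": 1},
  {"delta_pos": [0,0,-11],"dr": [0,0,0],"fingers": 1},
  {"delta_pos": [0,0,-15],"dr": [0,0,0],"fingers": 1},
])

```text
time: 3.28
tool_pos: [0.5439, -0.006, 0.1828]
tool_rot: [3.141, -0.005, -0.082]
contact_force: [1.3, 0.1, -0.5]
opening: 0.0528
grip_force: 12.0
```

Request:
step_arm([
  {"delta_pos": [0,-3,-3],"dr": [0,0,-1],"fingers": 1},
  {"delta_pos": [0,-8,-5],"dr": [0,0,-2],"fingers": 1},
  {"delta_pos": [0,-13,-5],"dr": [0,0,-3],"fingers": 1},
  {"delta_pos": [0,-18,-5],"dr": [0,0,-4.7],"fingers": 1},
  {"delta_pos": [0,-18,-5],"dr": [0,0,-4.7],"fingers": 1},
])

```text
time: 3.9
tool_pos: [0.5578, 0.1766, 0.2305]
tool_rot: [-3.141, -0.003, 0.005]
contact_force: [0.6, -0.4, 0.0]
opening: 0.0527
grip_force: 12.0
```

Run:
```python
from h import *
p=viewer.camera_params("wrist");im=viewer.read_camera("wrist");cv2.imwrite("pics/w2.png",im[:,:,::-1]);np.save("w2.npy",p["T"])
s=robot.observe();print(s["tool_pos"],s["tool_rot"],s["qpos"],s["opening"])
a=viewer.read_camera("scene");b=viewer.read_camera("side");cv2.imwrite("pics/s2.png",a[:,:,::-1]);cv2.imwrite("pics/d2.png",b[:,:,::-1])
q=s["tool_pos"];u=proj(viewer.camera_params("scene"),q).astype(int);v=proj(viewer.camera_params("side"),q).astype(int);print(u,v)
f=lambda i,u:cv2.resize(np.ascontiguousarray(i[max(u[1]-40,0):u[1]+40,max(u[0]-50,0):u[0]+50,::-1]),(400,320),interpolation=cv2.INTER_CUBIC)
w=im[0:215,0:640,::-1]
cv2.imwrite("pics/m2.png",np.vstack([np.hstack([f(a,u),f(b,v)]),cv2.resize(w,(800,269))]))
```

```text
[0.55791242 0.17475326 0.23041604] [ 3.14092194e+00 -3.01034887e-03  2.89301919e-03] [ 1.73136365e-01  4.48135827e-01  1.34933302e+00 -1.20257392e-03
  1.34127077e+00  1.74131262e+00] 0.05296897210172042
[314 138] [308 154]
```

View pics/m2.png

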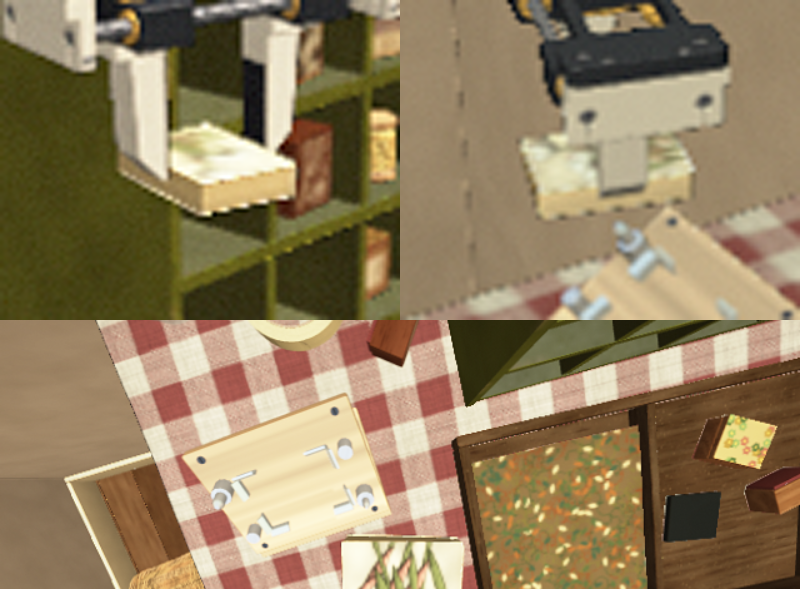

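The notebook is gripped flat, with the finger tips about 5 mm above its underside. The jig is fully in view in the wrist picture, with its four screws at about (161,112), (268,73), (300,150) and (212,180).

Run:
```python
from h import *
im=cv2.imread("pics/w2.png")
c=im[55:205,135:335];cv2.imwrite("pics/m3.png",cv2.resize(c,(800,600),interpolation=cv2.INTER_CUBIC))
g=cv2.cvtColor(im,cv2.COLOR_BGR2GRAY).astype(float)
p=viewer.camera_params("wrist");p["T"]=np.load("w2.npy")
for u,v in ((161,112),(268,73),(300,150),(212,180)):
    w=g[v-7:v+8,u-7:u+8];wt=np.clip(130-w,0,None);yy,xx=np.mgrid[-7:8,-7:8]
    print(np.array([u+(wt*xx).sum()/wt.sum(),v+(wt*yy).sum()/wt.sum()]).round(2),(wt>0).sum())
```

```text
[160.62 111.75] 28
[267.22  72.53] 28
[299.31 150.21] 13
[211.48 179.92] 11
```

View pics/m3.png

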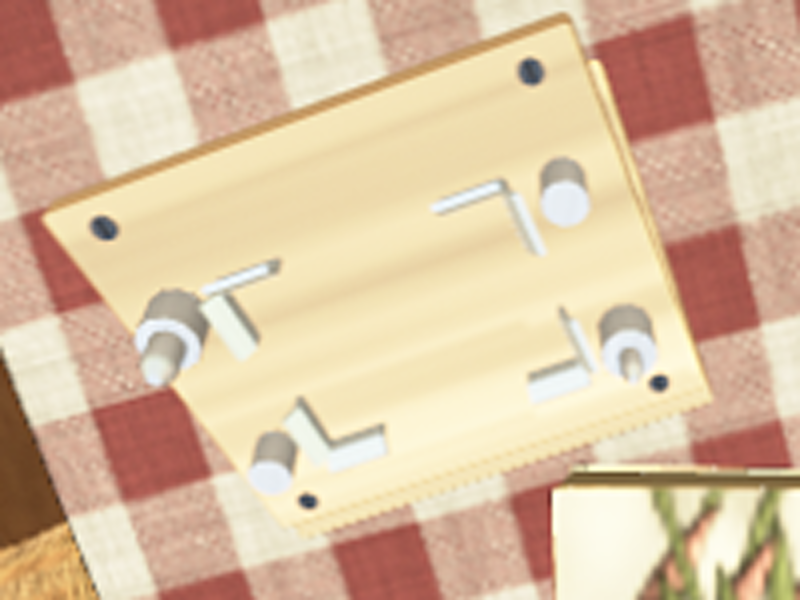

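The zoom shows the thick pin tip at (157,375), the slender pin tip at (631,370), and the rest-button tops at (272,476) and (565,203). I'll fit the jig pose to those.

```bash
cat >> h.py <<'E'
from scipy.optimize import least_squares
def jigpose(v): return np.array([v[0],v[1],v[3]]), R.from_euler("ZY",[v[2],-v[4]])
def fitjig(obs,free=False):
    "obs: list of (camera params, uv, jig-frame point in mm)"
    full=lambda v: np.r_[v,.048,np.pi/6] if len(v)==3 else v
    def f(v):
        t,r=jigpose(full(v)); return np.concatenate([proj(p,t+r.apply(np.array(q)/1000))-u for p,u,q in obs])
    s=least_squares(f,[.6,.26,.28]+([.048,np.pi/6] if free else [])); return full(s.x),s.fun.reshape(-1,2)
E
python3 - <<'E'
from h import *
p=viewer.camera_params("wrist");p["T"]=np.load("w2.npy")
cr=lambda x,y:np.array([(x+.5)/4-.5+135,(y+.5)/4-.5+55])
obs=[(p,cr(157,375),(25,58,34)),(p,cr(631,372),(-25,-58,30)),(p,cr(272,476),(-25,58,17)),(p,cr(565,203),(25,-58,17))]
for fr in (0,1):
    v,e=fitjig(obs,fr);print(v.round(4),e.round(2).tolist())
v,e=fitjig(obs);np.save("jig.npy",v)
# cross-check in scene/side
for n in("scene","side"):
    q=viewer.camera_params(n);t,r=jigpose(v);print(n,[proj(q,t+r.apply(np.array(k)/1000)).round(1).tolist() for *_,k in obs])
# notebook front edge in the wrist view
t,r=jigpose(v)
s=robot.observe()
for x in (560,790):
    w=plane(p,cr(x,486),s["tool_pos"][2]+.011);print(Rt(s).inv().apply(w-s["tool_pos"]).round(4))
E
python3 -c "
import cv2,numpy as np
a=cv2.imread('pics/scene0.png')[190:270,205:320];b=cv2.imread('pics/side0.png')[155:240,275:375]
cv2.imwrite('pics/m4.png',np.vstack([cv2.resize(a,(460,300),interpolation=2)[:, :460],np.zeros((0,460,3),np.uint8)]) if 0 else np.hstack([cv2.resize(a,(400,278),interpolation=2),cv2.resize(b,(400,340),interpolation=2)[:278]]))"
```

```text
[0.6136 0.2759 0.3304 0.048  0.5236] [[-0.8, 0.37], [1.02, 0.9], [-0.37, 0.05], [0.18, -1.1]]
[0.6132 0.2773 0.3305 0.0432 0.5182] [[0.17, 0.12], [0.21, 0.8], [0.08, -0.32], [-0.43, -0.59]]
scene [[235.5, 216.3], [291.1, 213.7], [249.6, 239.4], [273.2, 201.7]]
side [[311.4, 169.4], [323.7, 208.0], [299.9, 187.2], [341.6, 196.0]]
[ 0.0395 -0.0289 -0.0109]
[ 0.0396  0.0012 -0.0109]
```

Run:
```python
from h import *
s=robot.observe();T=viewer.camera_params("wrist")["T"];T2=np.load("w2.npy");print(s["tool_pos"],s["tool_rot"],T[:3,3],T2[:3,3])
v=np.load("jig.npy");v[:2]=.6134,.2765;np.save("jig.npy",v)
t,r=jigpose(v);J=r.as_matrix()
Rn=R.from_matrix(np.c_[J[:,1],J[:,0],-J[:,2]])
for h in (.10,.02):
    print(t+r.apply([0,0,h]),Rn.as_euler("xyz"))
delta(s,t+r.apply([0,0,.10]),Rn)
```

```text
[0.55815378 0.17281801 0.23053815] [ 3.14067966e+00 -3.06057747e-03 -2.10709981e-04] [0.62379802 0.17344655 0.38774406] [0.62343679 0.17740361 0.38771446]
[0.56610369 0.2602809  0.13460254] [ 2.61799388e+00 -2.22044605e-16  1.90115460e+00]
[0.60394074 0.27325618 0.06532051] [ 2.61799388e+00 -2.22044605e-16  1.90115460e+00]
dpos [ 0.76 -8.76  9.59] dr [ -20.1    28.36 -106.1 ]
```

Request:
step_arm([
  {"delta_pos": [0,0,-0.5],"dr": [0,0,-8],"fingers": 1},
  {"delta_pos": [0,0,-1],"dr": [0,0,-18],"fingers": 1},
  {"delta_pos": [0,-1,-1],"dr": [0,0,-28],"fingers": 1},
  {"delta_pos": [0,-2,-1],"dr": [0,0,-38],"fingers": 1},
  {"delta_pos": [0,-3,-1],"dr": [0,0,-48],"fingers": 1},
], newtons=20)

```text
time: 4.68
tool_pos: [0.5585, 0.2019, 0.2408]
tool_rot: [3.139, -0.002, 0.841]
contact_force: [-0.4, 0.8, -0.6]
opening: 0.053
grip_force: 19.9
```

Request:
step_arm([
  {"delta_pos": [0,0,0],"dr": [0,0,-10],"fingers": 1},
  {"delta_pos": [0,0,0],"dr": [0,0,-20],"fingers": 1},
  {"delta_pos": [0,0,0],"dr": [0,0,-30],"fingers": 1},
  {"delta_pos": [0,0,0],"dr": [0,0,-40],"fingers": 1},
  {"delta_pos": [0,0,0],"dr": [0,0,-50],"fingers": 1},
])

```text
time: 5.3
tool_pos: [0.5585, 0.2016, 0.2408]
tool_rot: [3.138, 0.001, 1.714]
contact_force: [-0.2, -1.6, -0.1]
opening: 0.0529
grip_force: 19.9
```

```bash
cat >> h.py <<'E'
def nestpose(x,y,z):
    t,r=jigpose(np.load("jig.npy"));J=r.as_matrix()
    return t+r.apply([x,y,z]),R.from_matrix(np.c_[J[:,1],J[:,0],-J[:,2]])
E
python3 - <<'E'
from h import *
s=robot.observe();print(s["tool_pos"],s["tool_rot"],s["opening"],s["qpos"])
delta(s,*nestpose(0,0,.12))
E
```

```text
[0.55853732 0.20164839 0.24078095] [3.13825757e+00 1.16866728e-03 1.71376726e+00] 0.05288342918285792 [ 0.21821597  0.45865002  1.30371472 -0.00144337  1.37599031  0.0755202 ]
dpos [5.52 0.57 8.88] dr [-29.73   2.89 -10.47]
```

Request:
step_arm([
  {"delta_pos": [2,0,0],"dr": [-9,0.9,-3],"fingers": 1},
  {"delta_pos": [4,0,1],"dr": [-18,1.8,-6],"fingers": 1},
  {"delta_pos": [5.5,0.3,4],"dr": [-27,2.6,-9],"fingers": 1},
  {"delta_pos": [5.5,0.6,8.9],"dr": [-29.7,2.9,-10.5],"fingers": 1},
  {"delta_pos": [5.5,0.6,8.9],"dr": [-29.7,2.9,-10.5],"fingers": 1},
])

```text
time: 5.92
tool_pos: [0.5533, 0.2562, 0.1471]
tool_rot: [2.63, -0.0, 1.896]
contact_force: [-0.5, 0.3, -0.1]
opening: 0.0526
grip_force: 19.9
```

Run:
```python
from h import *
p=viewer.camera_params("wrist");im=viewer.read_camera("wrist");np.save("w3.npy",p["T"]);cv2.imwrite("pics/w3.png",im[:,:,::-1])
a=viewer.read_camera("scene");b=viewer.read_camera("side")
s=robot.observe();print(s["tool_pos"],s["tool_rot"],s["opening"])
delta(s,*nestpose(0,0,.04))
q=s["tool_pos"];u=proj(viewer.camera_params("scene"),q).astype(int);v=proj(viewer.camera_params("side"),q).astype(int);print(u,v)
f=lambda i,u:cv2.resize(np.ascontiguousarray(i[max(u[1]-35,0):u[1]+45,max(u[0]-50,0):u[0]+50,::-1]),(400,320),interpolation=cv2.INTER_CUBIC)
cv2.imwrite("pics/m5.png",np.vstack([np.hstack([f(a,u),f(b,v)]),cv2.resize(im[0:215,:,::-1],(800,269))]))
```

```text
[0.55916094 0.25840427 0.15435281] [ 2.61540725e+00 -3.22046399e-04  1.89659019e+00] 0.05269603263912613
dpos [-0.03 -0.39  8.07] dr [ 0.15  0.12 -0.24]
[277 184] [301 164]
```

View pics/m5.png

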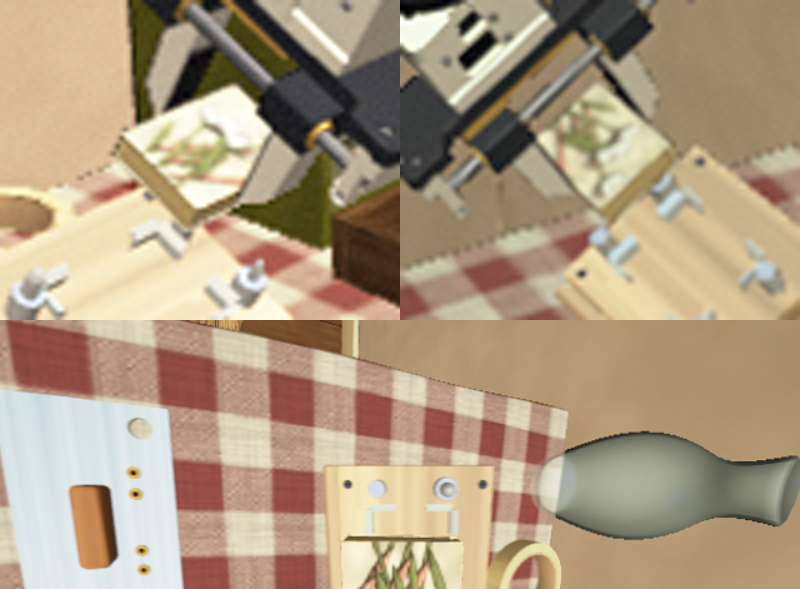

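Square-on view: the notebook is held flat and parallel to the bed. The left button is at about (302,135) in the wrist picture and the thick pin at (356,134). I'll check these against the jig estimate.

Run:
```python
from h import *
p=viewer.camera_params("wrist");p["T"]=np.load("w3.npy")
im=cv2.imread("pics/w3.png");g=cv2.cvtColor(im,cv2.COLOR_BGR2GRAY)
t,r=jigpose(np.load("jig.npy"))
for n,k in dict(tip=(25,58,34),sh=(25,58,17),but=(-25,58,17)).items(): print(n,proj(p,t+r.apply(np.array(k)/1000)).round(1))
c=im[110:165,265:400];hsv=cv2.cvtColor(c,cv2.COLOR_BGR2HSV)
m=((hsv[...,1]<50)&(hsv[...,2]>120)).astype(np.uint8)
n,l,st,ce=cv2.connectedComponentsWithStats(m)
for i in range(1,n):
    if st[i,4]>20: print(st[i,:2]+[265,110],st[i,2:],ce[i]+[265,110])
cv2.imwrite("pics/m6.png",cv2.resize(im[105:215,255:405],(800,587),interpolation=cv2.INTER_CUBIC))
```

```text
tip [358.8 136.4]
sh [356.5 135.6]
but [300.3 135.8]
[265 110] [ 18   6 107] [273.42056075 112.47663551]
[312 110] [ 25   6 143] [324.41258741 112.47552448]
[362 110] [ 20   6 118] [371.5        112.45762712]
[347 126] [ 20  19 303] [356.71947195 134.76237624]
[293 128] [ 16  15 183] [300.74863388 134.67213115]
[291 147] [ 27  18 236] [300.97457627 153.23305085]
[340 147] [ 27  18 226] [356.06637168 153.30530973]
```

View pics/m6.png

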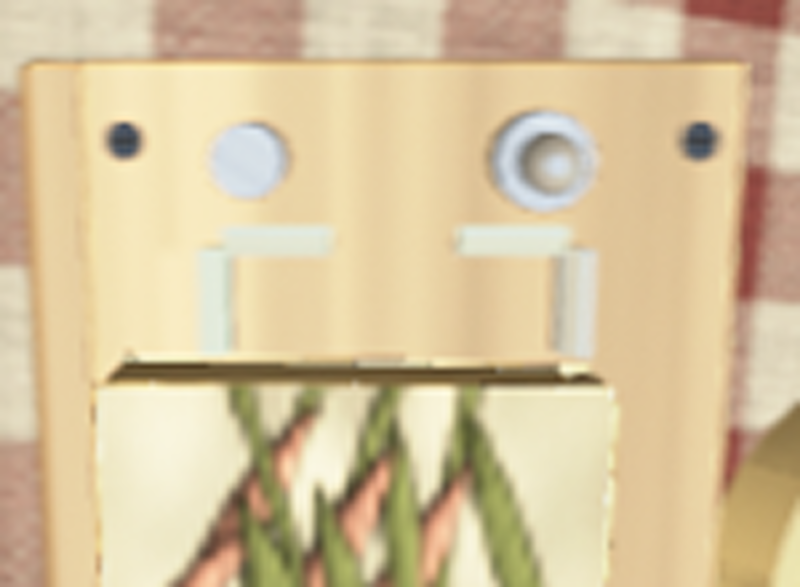

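Run:
```python
from h import *
v=np.load("jig.npy");t,r=jigpose(v);v[:2]+=r.apply([.0004,.001,0])[:2];np.save("jig.npy",v);print(v)
s=robot.observe();print(s["tool_pos"])
delta(s,*nestpose(0,.0018,.04))
```

```text
[0.6134033  0.2775583  0.33035828 0.048      0.52359878]
[0.55916094 0.25840427 0.15435281]
dpos [ 0.25 -0.36  8.09] dr [ 0.15  0.12 -0.24]
```

Request:
step_arm([
  {"delta_pos": [0.2,-0.2,2],"dr": [0.1,0.1,-0.2],"fingers": 1},
  {"delta_pos": [0.25,-0.35,5],"dr": [0.1,0.1,-0.2],"fingers": 1},
  {"delta_pos": [0.25,-0.35,7],"dr": [0.1,0.1,-0.2],"fingers": 1},
  {"delta_pos": [0.25,-0.35,8],"dr": [0.1,0.1,-0.2],"fingers": 1},
  {"delta_pos": [0.25,-0.35,8],"dr": [0.1,0.1,-0.2],"fingers": 1},
])

```text
time: 6.7
tool_pos: [0.5946, 0.2742, 0.0862]
tool_rot: [2.627, -0.0, 1.902]
contact_force: [0.2, 0.8, -0.6]
opening: 0.0525
grip_force: 19.9
```

Request:
step_arm([
  {"delta_pos": [0,0,0],"dr": [0,0,0],"fingers": 1},
  {"delta_pos": [0,0,0],"dr": [0,0,0],"fingers": 1},
  {"delta_pos": [0,0,0],"dr": [0,0,0],"fingers": 1},
  {"delta_pos": [0,0,0],"dr": [0,0,0],"fingers": 1},
  {"delta_pos": [0,0,0],"dr": [0,0,0],"fingers": 1},
])

```text
time: 7.32
tool_pos: [0.5932, 0.274, 0.0849]
tool_rot: [2.629, -0.0, 1.902]
contact_force: [1.2, 0.1, -1.4]
opening: 0.0527
grip_force: 19.9
```

Run:
```python
from h import *
s=robot.observe();print(s["tool_pos"],s["contact_force"])
delta(s,*nestpose(0,.0018,.014))
p=viewer.camera_params("wrist");im=viewer.read_camera("wrist");np.save("w4.npy",p["T"]);cv2.imwrite("pics/w4.png",im[:,:,::-1])
t,r=jigpose(np.load("jig.npy"))
for n,k in dict(tip=(25,58,34),sh=(25,58,17),but=(-25,58,17)).items(): print(n,proj(p,t+r.apply(np.array(k)/1000)).round(1))
c=im[60:200,220:440];hsv=cv2.cvtColor(np.ascontiguousarray(c),cv2.COLOR_RGB2HSV)
m=((hsv[...,1]<50)&(hsv[...,2]>120)).astype(np.uint8)
n,l,st,ce=cv2.connectedComponentsWithStats(m)
for i in range(1,n):
    if st[i,4]>80: print(st[i,:2]+[220,60],st[i,2:],ce[i]+[220,60])
cv2.imwrite("pics/m7.png",cv2.resize(np.ascontiguousarray(im[60:215,220:440,::-1]),(800,564),interpolation=cv2.INTER_CUBIC))
```

```text
[0.59319877 0.27398454 0.08490206] [ 1.19831401  0.14703926 -1.39279366]
dpos [-0.14 -0.06  2.81] dr [-0.61 -0.04  0.06]
tip [363.9 147.4]
sh [360.2 145.3]
but [281.6 145.2]
[367  60] [ 28  12 229] [381.83842795  63.95633188]
[418  60] [ 22  24 448] [429.10491071  70.31696429]
[220  79] [  41   47 1460] [238.47671233 100.70273973]
[300  93] [ 34  26 754] [315.35941645 106.79708223]
[363 104] [ 27  15 335] [375.14328358 111.8119403 ]
[410 113] [ 25  33 633] [421.41864139 129.43917852]
[346 133] [ 26  27 517] [358.47195358 145.93230174]
[270 136] [ 21  20 321] [280.07476636 145.41121495]
[268 162] [ 36  38 937] [283.58484525 181.04695838]
[336 162] [ 35  17 297] [353.64983165 166.98653199]
[220 170] [ 10  30 270] [224.16296296 185.45555556]
[404 175] [ 22  25 426] [413.96713615 185.74647887]
[331 178] [  9  20 105] [334.75238095 185.06666667]
[347 178] [ 21  22 305] [357.01311475 187.27213115]
[310 182] [ 11  18 108] [315.28703704 190.47222222]
```

View pics/m7.png

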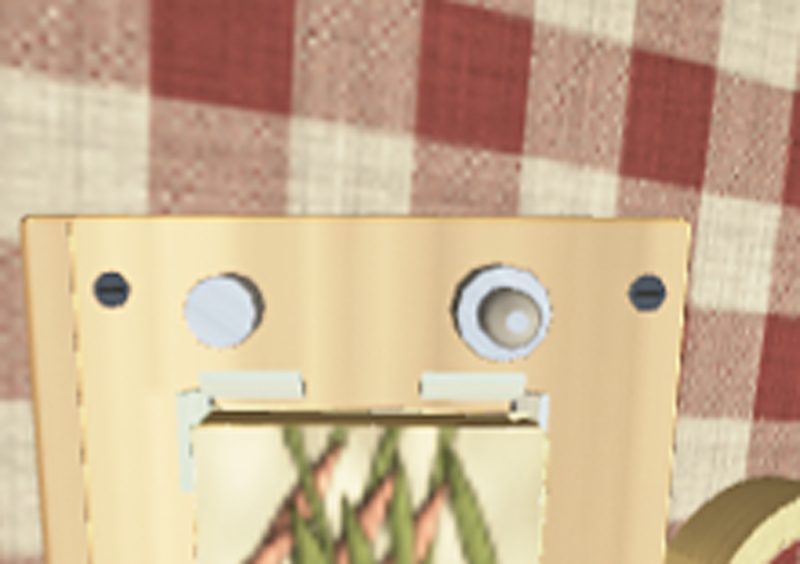

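The notebook sits about 1.5 mm up-slope of the nest middle and 1.4 mm to the left. I'll correct both while lowering it.

Request:
step_arm([
  {"delta_pos": [-0.15,-0.15,0],"dr": [-0.6,0,0],"fingers": 1},
  {"delta_pos": [-0.15,-0.15,1],"dr": [-0.6,0,0],"fingers": 1},
  {"delta_pos": [-0.15,-0.15,1.8],"dr": [-0.6,0,0],"fingers": 1},
  {"delta_pos": [-0.15,-0.15,2.3],"dr": [-0.6,0,0],"fingers": 1},
  {"delta_pos": [-0.15,-0.15,2.3],"dr": [-0.6,0,0],"fingers": 1},
])

```text
time: 8.0
tool_pos: [0.6075, 0.2778, 0.0712]
tool_rot: [2.635, -0.0, 1.902]
contact_force: [-0.6, 0.3, -0.2]
opening: 0.0526
grip_force: 19.9
```

Run:
```python
from h import *
v=np.load("jig.npy");t,r=jigpose(v);v[:2]+=r.apply([-.0011,0,0])[:2]*[1,1];np.save("jig.npy",v)
s=robot.observe();print(s["tool_pos"],s["tool_rot"],s["contact_force"],s["opening"],s["grip_force"])
delta(s,*nestpose(0,.0018,.010))
p=viewer.camera_params("wrist");im=viewer.read_camera("wrist");np.save("w5.npy",p["T"]);cv2.imwrite("pics/w5.png",im[:,:,::-1])
t,r=jigpose(np.load("jig.npy"))
for n,k in dict(tip=(25,58,34),sh=(25,58,17),but=(-25,58,17)).items(): print(n,proj(p,t+r.apply(np.array(k)/1000)).round(1))
c=im[60:200,220:440];hsv=cv2.cvtColor(np.ascontiguousarray(c),cv2.COLOR_RGB2HSV)
m=((hsv[...,1]<50)&(hsv[...,2]>120)).astype(np.uint8)
n,l,st,ce=cv2.connectedComponentsWithStats(m)
for i in range(1,n):
    if st[i,4]>80: print(st[i,:2]+[220,60],st[i,2:],ce[i]+[220,60])
```

```text
[0.60749406 0.27775281 0.07122493] [ 2.63497349e+00 -2.98908794e-04  1.90245905e+00] [-0.6046325   0.32024385 -0.15664365] 0.05264982282579201 19.94679629802704
dpos [-0.03 -0.74  1.25] dr [-0.97 -0.05  0.06]
tip [355.9 148.2]
sh [352.8 145.8]
but [264.8 145.6]
[370  60] [24  7 84] [384.39285714  61.76190476]
[419  60] [ 21  20 348] [430.0316092   68.29310345]
[220  78] [ 27  39 975] [232.48205128  97.03384615]
[290  89] [ 38  28 867] [307.80968858 103.4071511 ]
[360 101] [ 29  16 381] [373.08923885 109.50131234]
[411 111] [ 26  35 715] [422.98881119 128.64615385]
[338 132] [ 29  30 638] [352.14890282 146.50470219]
[254 135] [ 24  23 403] [264.92059553 145.79652605]
[252 164] [ 40  36 599] [265.60934891 177.20367279]
[327 165] [ 40  10 281] [344.42704626 168.83274021]
[404 177] [ 24  23 451] [415.33702882 187.67405765]
[273 178] [ 28  22 530] [285.32075472 188.4490566 ]
[331 178] [  9  19 104] [334.70192308 184.86538462]
[347 178] [ 21  22 295] [356.73898305 187.34915254]
[310 182] [ 11  18 108] [315.23148148 190.47222222]
```

Run:
```python
from h import *
s=robot.observe();print(s["qpos"].round(3),s["qvel"].round(3),s["tool_pos"],s["tool_rot"],s["contact_force"])
delta(s,*nestpose(0,.0018,.015))
```

```text
[ 0.309  0.567  1.785  0.041  0.283 -0.059] [ 0.001 -0.007  0.002  0.002 -0.001  0.   ] [0.60747221 0.27777312 0.07143384] [ 2.63464580e+00 -2.60592344e-04  1.90255951e+00] [-0.47764165 -0.15240047 -0.66373807]
dpos [-0.03 -0.76  0.77] dr [-0.95 -0.05  0.06]
```

Joint 5 is at its lower limit of 0.28, so the tool can't stand fully square to the slope this low. I'll fit the arm's geometry from the logged states to see how much less tilt is needed.

```bash
cat >> h.py <<'E'
data=[([-1.249037,.342755,1.525007,0,1.275412],[.236605,-.468205,.226032]),([-.166329,.359772,1.528757,0,1.254726],[.529165,-.011443,.215846]),
([.173136,.448136,1.349333,-.0012,1.341271],[.557912,.174753,.230416]),([.218216,.45865,1.303715,-.00144,1.37599],[.558537,.201648,.240781]),([.309,.567,1.785,.041,.283],[.60747,.27777,.07143])]
def rz(k,q):
    a,z0,L1,L2,L3=k;b=q[1]+q[2];c=b+q[4]
    return np.array([a+L1*np.sin(q[1])+L2*np.sin(b)+L3*np.sin(c),z0+L1*np.cos(q[1])+L2*np.cos(b)+L3*np.cos(c)])
def rad(t,d=.0763): return np.sqrt(t[0]**2+t[1]**2-d*d)
kin=least_squares(lambda k:np.concatenate([rz(k,q)-[rad(t),t[2]] for q,t in data]),[0.,.3,.35,.35,.2])
def ik(pos,c): # c: tool angle from up
    f=least_squares(lambda u:rz(kin.x,[0,u[0],u[1],0,c-u[0]-u[1]])-[rad(pos),pos[2]],[.5,1.7]);u=f.x
    return u[0],u[1],c-u[0]-u[1],np.abs(f.fun).max()
E
python3 - <<'E'
from h import *
print(kin.x.round(4),np.abs(kin.fun).max())
for z in(.01,.015,.025,.032,.045):
  for tilt in (30,27,24,21): print(z,tilt,np.round(ik(nestpose(0,.0018,z)[0],np.pi-np.radians(tilt)),3))
E
```

```text
[0.024  0.0718 0.53   0.3328 0.2454] 0.0027828962031466453
0.01 30 [0.583 1.817 0.219 0.   ]
0.01 27 [0.589 1.775 0.306 0.   ]
0.01 24 [0.597 1.733 0.392 0.   ]
0.01 21 [0.608 1.69  0.477 0.   ]
0.015 30 [0.573 1.819 0.226 0.   ]
0.015 27 [0.58  1.778 0.313 0.   ]
0.015 24 [0.588 1.736 0.399 0.   ]
0.015 21 [0.599 1.693 0.484 0.   ]
0.025 30 [0.554 1.824 0.24  0.   ]
0.025 27 [0.561 1.782 0.327 0.   ]
0.025 24 [0.57  1.74  0.413 0.   ]
0.025 21 [0.581 1.697 0.497 0.   ]
0.032 30 [0.541 1.827 0.25  0.   ]
0.032 27 [0.548 1.785 0.337 0.   ]
0.032 24 [0.557 1.743 0.422 0.   ]
0.032 21 [0.568 1.7   0.507 0.   ]
0.045 30 [0.516 1.831 0.27  0.   ]
0.045 27 [0.524 1.79  0.357 0.   ]
0.045 24 [0.534 1.748 0.441 0.   ]
0.045 21 [0.545 1.705 0.525 0.   ]
```

```bash
cat >> h.py <<'E'
def pose(P,o,tilt=26.5):
    "tool pose that puts tool point o on jig point P, tool tilted less than the slope"
    t,r=jigpose(np.load("jig.npy"));J=jigpose(np.r_[0,0,np.load("jig.npy")[2],0,np.radians(tilt)])[1].as_matrix()
    Rn=R.from_matrix(np.c_[J[:,1],J[:,0],-J[:,2]]);return t+r.apply(P)-Rn.apply(o),Rn
E
python3 - <<'E'
from h import *
s=robot.observe()
delta(s,*pose([0,0,.03],[-.0017,0,.013]))
delta(s,*pose([0,0,.003],[-.0017,0,.013]))
E
```

```text
dpos [-0.04 -0.73 -2.03] dr [ 2.55 -0.05  0.06]
dpos [-0.04 -0.68  0.67] dr [ 2.55 -0.05  0.06]
```

Request:
step_arm([
  {"delta_pos": [0,0,-2],"dr": [0,0,0],"fingers": 1},
  {"delta_pos": [0,-0.3,-2.5],"dr": [2.5,0,0],"fingers": 1},
  {"delta_pos": [0,-0.7,-2],"dr": [2.5,0,0],"fingers": 1},
  {"delta_pos": [0,-0.7,-2],"dr": [2.5,0,0],"fingers": 1},
  {"delta_pos": [0,-0.7,-2],"dr": [2.5,0,0],"fingers": 1},
])

```text
time: 8.68
tool_pos: [0.5922, 0.2725, 0.0851]
tool_rot: [2.679, -0.0, 1.902]
contact_force: [1.1, -0.6, -0.2]
opening: 0.0526
grip_force: 19.9
```

Run:
```python
from h import *
s=robot.observe();print(s["qpos"].round(3),s["contact_force"])
delta(s,*pose([0,0,.03],[-.0017,0,.013]))
delta(s,*pose([0,0,.003],[-.0017,0,.013]))
```

```text
[ 0.309  0.53   1.78   0.029  0.369 -0.048] [ 1.06158832 -0.55374217 -0.24857327]
dpos [-0.04  0.02 -0.05] dr [ 0.02 -0.05  0.06]
dpos [-0.04  0.18  2.65] dr [ 0.02 -0.05  0.06]
```

Request:
step_arm([
  {"delta_pos": [0,0,0.5],"dr": [0,0,0],"fingers": 1},
  {"delta_pos": [0,0.1,1.2],"dr": [0,0,0],"fingers": 1},
  {"delta_pos": [0,0.1,1.7],"dr": [0,0,0],"fingers": 1},
  {"delta_pos": [0,0.1,2.1],"dr": [0,0,0],"fingers": 1},
  {"delta_pos": [0,0.1,2.1],"dr": [0,0,0],"fingers": 1},
])

```text
time: 9.3
tool_pos: [0.6022, 0.2759, 0.067]
tool_rot: [2.679, -0.0, 1.902]
contact_force: [1.4, -0.3, -0.7]
opening: 0.053
grip_force: 19.9
```

Run:
```python
from h import *
p=viewer.camera_params("wrist");im=viewer.read_camera("wrist");a=viewer.read_camera("scene");b=viewer.read_camera("side")
s=robot.observe();print(s["qpos"].round(3),s["contact_force"],s["opening"])
delta(s,*pose([0,0,.003],[-.0017,0,.013]))
cv2.imwrite("pics/w6.png",im[:,:,::-1])
q=s["tool_pos"];u=proj(viewer.camera_params("scene"),q).astype(int);v=proj(viewer.camera_params("side"),q).astype(int)
f=lambda i,u:cv2.resize(np.ascontiguousarray(i[u[1]-30:u[1]+30,u[0]-40:u[0]+40,::-1]),(400,300),interpolation=cv2.INTER_CUBIC)
cv2.imwrite("pics/m8.png",np.vstack([np.hstack([f(a,u),f(b,v)]),cv2.resize(np.ascontiguousarray(im[120:200,220:440,::-1]),(800,290),interpolation=cv2.INTER_CUBIC)]))
```

```text
[ 0.309  0.572  1.765  0.031  0.342 -0.049] [ 0.36237187  0.14783992 -0.84330399] 0.05268830132469679
dpos [-0.04  0.01  0.61] dr [ 0.08 -0.05  0.06]
```

View pics/m8.png

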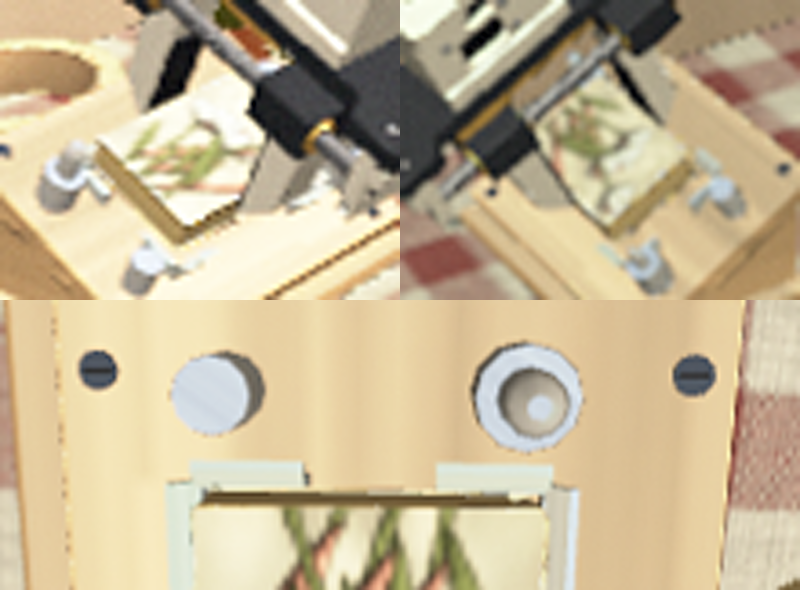

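The notebook is centred between the corner-angle lips and just above the bed. I'll lower it the last bit.

Request:
step_arm([
  {"delta_pos": [0,0,0.2],"dr": [0,0,0],"fingers": 1},
  {"delta_pos": [0,0,0.4],"dr": [0,0,0],"fingers": 1},
  {"delta_pos": [0,0,0.6],"dr": [0,0,0],"fingers": 1},
  {"delta_pos": [0,0,0.6],"dr": [0,0,0],"fingers": 1},
  {"delta_pos": [0,0,0.6],"dr": [0,0,0],"fingers": 1},
])

```text
time: 10.07
tool_pos: [0.6051, 0.2765, 0.0623]
tool_rot: [2.677, -0.0, 1.902]
contact_force: [1.4, -4.7, 0.7]
opening: 0.0525
grip_force: 20.0
```

Request:
step_arm([
  {"delta_pos": [0,0,0.1],"dr": [0,0,0],"fingers": 1},
  {"delta_pos": [0,0,0.2],"dr": [0,0,0],"fingers": 1},
  {"delta_pos": [0,0,0.3],"dr": [0,0,0],"fingers": 1},
  {"delta_pos": [0,0,0.3],"dr": [0,0,0],"fingers": 1},
  {"delta_pos": [0,0,0.3],"dr": [0,0,0],"fingers": 1},
])

```text
time: 10.7
tool_pos: [0.6066, 0.2767, 0.0599]
tool_rot: [2.677, 0.0, 1.902]
contact_force: [1.8, -6.8, 2.6]
opening: 0.0523
grip_force: 20.0
```

Force along −y means the notebook is pressing on the left lip. I'll shift it 2 mm to the right and carry on.

Request:
step_arm([
  {"delta_pos": [-0.15,0,-0.2],"dr": [0,0,0],"fingers": 1},
  {"delta_pos": [-0.25,0,-0.2],"dr": [0,0,0],"fingers": 1},
  {"delta_pos": [-0.25,0,0],"dr": [0,0,0],"fingers": 1},
  {"delta_pos": [-0.25,0,0.2],"dr": [0,0,0],"fingers": 1},
  {"delta_pos": [-0.25,0,0.2],"dr": [0,0,0],"fingers": 1},
])

```text
time: 11.32
tool_pos: [0.6073, 0.2756, 0.0576]
tool_rot: [2.678, -0.001, 1.903]
contact_force: [-3.5, 1.1, 2.4]
opening: 0.0526
grip_force: 20.0
```

Run:
```python
from h import *
s=robot.observe();print(s["qpos"].round(3),s["contact_force"],Rt(s).inv().apply(s["contact_force"]))
delta(s,*pose([0,0,.0],[0,0,.013]))
```

```text
[ 0.305  0.594  1.758  0.039  0.327 -0.061] [-3.48337404  1.12024227  2.4264094 ] [ 2.19601589 -1.53507375 -3.47812633]
dpos [-0.01  0.06 -0.2 ] dr [ 0.05 -0.07  0.08]
```

Request:
step_arm([
  {"delta_pos": [0,0,0.15],"dr": [0,0,0],"fingers": 1},
  {"delta_pos": [0,0,0.15],"dr": [0,0,0],"fingers": 1},
  {"delta_pos": [0,0,0.1],"dr": [0,0,0],"fingers": -0.6},
  {"delta_pos": [0,0,0.1],"dr": [0,0,0],"fingers": -0.6},
  {"delta_pos": [0,0,0.1],"dr": [0,0,0],"fingers": -0.6},
])

```text
time: 11.95
tool_pos: [0.6083, 0.2752, 0.0566]
tool_rot: [2.678, -0.0, 1.902]
contact_force: [0.1, 0.0, -0.3]
opening: 0.0729
grip_force: 0.0
```

Request:
step_arm([
  {"delta_pos": [0,0,-1],"dr": [0,0,0],"fingers": -0.6},
  {"delta_pos": [0,0,-3],"dr": [0,0,0],"fingers": -0.6},
  {"delta_pos": [0,0,-6],"dr": [0,0,0],"fingers": -0.6},
  {"delta_pos": [-2,0,-10],"dr": [0,0,0],"fingers": -0.6},
  {"delta_pos": [-5,0,-13],"dr": [0,0,0],"fingers": -0.6},
])

```text
time: 12.58
tool_pos: [0.5689, 0.2091, 0.1751]
tool_rot: [2.676, -0.0, 1.904]
contact_force: [0.9, -0.2, 0.8]
opening: 0.0737
grip_force: 0.0
```

Request:
step_arm([
  {"delta_pos": [-4,0,0],"dr": [0,0,0],"fingers": -0.6},
  {"delta_pos": [-8,0,0],"dr": [0,0,0],"fingers": -0.6},
  {"delta_pos": [-10,0,0],"dr": [0,0,0],"fingers": -0.6},
  {"delta_pos": [-10,0,0],"dr": [0,0,0],"fingers": -0.6},
  {"delta_pos": [-10,0,0],"dr": [0,0,0],"fingers": -0.6},
])

```text
time: 13.2
tool_pos: [0.6016, 0.115, 0.1733]
tool_rot: [2.678, -0.0, 1.903]
contact_force: [0.6, 0.3, 1.3]
opening: 0.0733
grip_force: 0.0
```

Run:
```python
from h import *
p=viewer.camera_params("wrist");im=viewer.read_camera("wrist");a=viewer.read_camera("scene");b=viewer.read_camera("side");np.save("w7.npy",p["T"])
s=robot.observe();print(s["tool_pos"],s["tool_rot"],s["qpos"].round(3))
for n,i in(("w7",im),("s7",a),("d7",b)):cv2.imwrite(f"pics/{n}.png",i[:,:,::-1])
t,r=jigpose(np.load("jig.npy"))
u=proj(viewer.camera_params("scene"),t).astype(int);v=proj(viewer.camera_params("side"),t).astype(int);w=proj(p,t).astype(int);print(u,v,w)
f=lambda i,u:cv2.resize(np.ascontiguousarray(i[u[1]-30:u[1]+30,u[0]-40:u[0]+40,::-1]),(400,300),interpolation=cv2.INTER_CUBIC)
cv2.imwrite("pics/m9.png",np.vstack([np.hstack([f(a,u),f(b,v)]),cv2.resize(np.ascontiguousarray(im[0:225,:,::-1]),(800,281),interpolation=cv2.INTER_CUBIC)]))
```

```text
[0.60161089 0.11551549 0.17307012] [ 2.67795784e+00 -3.64816249e-04  1.90380757e+00] [-0.016  0.343  1.792  0.281  0.586 -0.55 ]
[259 225] [322 195] [321  35]
```

View pics/m9.png

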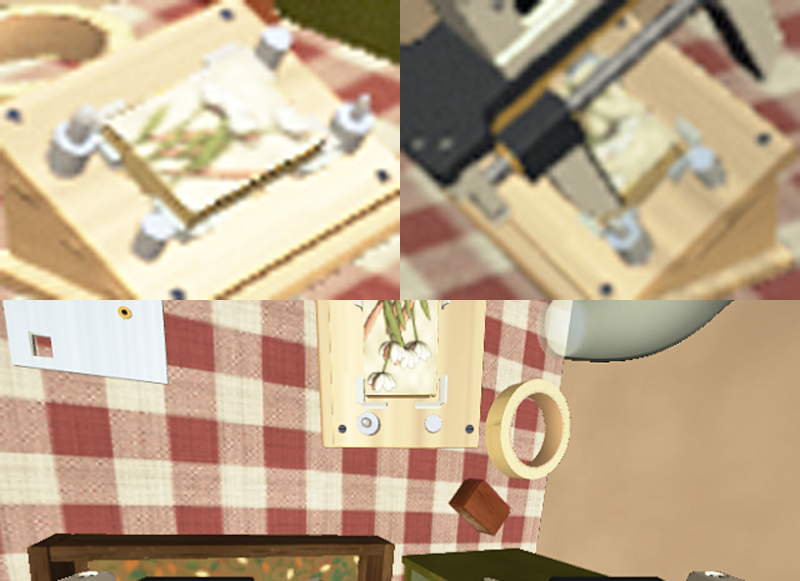

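The notebook lies in the nest between the lips. I've now viewed eleven pictures, one over the limit of ten, so I'll stop viewing and work from numbers only. Next is a numeric check of the jig's right-hand pins, then a move to a pose that sees the guide.

```bash
cat >> h.py <<'E'
def blobs(im,box,smax=50,vmin=120,amin=60):
    x0,y0,x1,y1=box;hsv=cv2.cvtColor(np.ascontiguousarray(im[y0:y1,x0:x1]),cv2.COLOR_BGR2HSV)
    n,l,st,ce=cv2.connectedComponentsWithStats(((hsv[...,1]<smax)&(hsv[...,2]>vmin)).astype(np.uint8))
    return [(st[i,:2]+[x0,y0],st[i,2:],(ce[i]+[x0,y0]).round(1)) for i in range(1,n) if st[i,4]>amin]
E
python3 - <<'E'
from h import *
p=viewer.camera_params("wrist");p["T"]=np.load("w7.npy");im=cv2.imread("pics/w7.png")
t,r=jigpose(np.load("jig.npy"))
for n,k in dict(tip=(-25,-58,30),sh=(-25,-58,17),but=(25,-58,17)).items(): print(n,proj(p,t+r.apply(np.array(k)/1000)).round(1))
for b in blobs(im,(270,60,380,116)): print(*b)
# notebook near-top corners predicted when centred in the nest
for k in ((-27,-39.5,16),(27,-39.5,16)): print("nb",proj(p,t+r.apply(np.array(k)/1000)).round(1))
g=im[60:90,285:355];print([(i+60,int(g[i,20:50].mean())) for i in range(30)])
print([(i+285,int(im[55:70,i].mean())) for i in range(60)][::1])
s=robot.observe();delta(s,[.44,.155,.2],[np.pi,0,1.9])
E
```

```text
tip [292.   96.8]
sh [294.2  98.1]
but [347.3  97.9]
[273  60] [  76   56 2039] [300.4  80.1]
[332  60] [ 26  27 270] [348.5  76.8]
[340  91] [ 14  15 162] [346.3  98.1]
nb [291.8  77.4]
nb [349.9  77. ]
[(60, 228), (61, 233), (62, 236), (63, 237), (64, 238), (65, 239), (66, 239), (67, 240), (68, 238), (69, 235), (70, 231), (71, 231), (72, 226), (73, 226), (74, 229), (75, 230), (76, 97), (77, 111), (78, 161), (79, 225), (80, 220), (81, 220), (82, 217), (83, 217), (84, 218), (85, 224), (86, 225), (87, 219), (88, 219), (89, 219)]
[(285, 219), (286, 218), (287, 216), (288, 215), (289, 215), (290, 214), (291, 212), (292, 210), (293, 210), (294, 213), (295, 218), (296, 220), (297, 220), (298, 217), (299, 214), (300, 214), (301, 215), (302, 216), (303, 219), (304, 222), (305, 223), (306, 223), (307, 222), (308, 221), (309, 220), (310, 219), (311, 218), (312, 219), (313, 219), (314, 219), (315, 218), (316, 216), (317, 208), (318, 193), (319, 179), (320, 172), (321, 169), (322, 168), (323, 167), (324, 165), (325, 164), (326, 165), (327, 166), (328, 167), (329, 169), (330, 171), (331, 170), (332, 169), (333, 168), (334, 169), (335, 170), (336, 172), (337, 174), (338, 174), (339, 176), (340, 176), (341, 177), (342, 176), (343, 178), (344, 179)]
dpos [  9.02 -11.3   -8.66] dr [26.56 -0.07  0.21]
```

Request:
step_arm([
  {"delta_pos": [1,-2,-3],"dr": [6,0,0],"fingers": -0.6},
  {"delta_pos": [3.5,-5,-6],"dr": [13,0,0],"fingers": -0.6},
  {"delta_pos": [6,-8,-8],"dr": [20,0,0],"fingers": -0.6},
  {"delta_pos": [9,-11.3,-8.7],"dr": [26.5,0,0],"fingers": -0.6},
  {"delta_pos": [9,-11.3,-8.7],"dr": [26.5,0,0],"fingers": -0.6},
])

```text
time: 13.98
tool_pos: [0.4389, 0.1558, 0.2]
tool_rot: [-3.141, -0.001, 1.906]
contact_force: [0.9, 0.1, 0.5]
opening: 0.0738
grip_force: 0.0
```

Request:
step_arm([
  {"delta_pos": [0,0,0],"dr": [0,0,0],"fingers": -0.6},
  {"delta_pos": [0,0,0],"dr": [0,0,0],"fingers": -0.6},
  {"delta_pos": [0,0,0],"dr": [0,0,0],"fingers": -0.6},
  {"delta_pos": [0,0,0],"dr": [0,0,0],"fingers": -0.6},
  {"delta_pos": [0,0,0],"dr": [0,0,0],"fingers": -0.6},
])

```text
time: 14.6
tool_pos: [0.4405, 0.1539, 0.2003]
tool_rot: [3.14, -0.0, 1.902]
contact_force: [-0.1, 1.0, 0.5]
opening: 0.0733
grip_force: 0.0
```

Run:
```python
from h import *
p=viewer.camera_params("wrist");im=viewer.read_camera("wrist")[:,:,::-1].copy();np.save("w8.npy",p["T"]);cv2.imwrite("pics/w8.png",im)
s=robot.observe();print(s["tool_pos"],s["tool_rot"],s["qpos"].round(3))
hsv=cv2.cvtColor(im,cv2.COLOR_BGR2HSV)
# wooden grip block: orange, saturated ; plate: bluish white
c=proj(p,[.41,.25,.02]).astype(int);print("expected",c)
h,sat,v=[hsv[...,i].astype(int) for i in range(3)]
m=((im[...,0].astype(int)-im[...,2]>4)&(v>150)&(sat<60)).astype(np.uint8)
m[215:]=0
m=cv2.morphologyEx(m,cv2.MORPH_OPEN,np.ones((3,3)))
n,l,st,ce=cv2.connectedComponentsWithStats(m)
for i in range(1,n):
    if st[i,4]>300: print("plate?",st[i],ce[i])
m2=((h>=6)&(h<=14)&(sat>120)&(v>90)).astype(np.uint8);m2[215:]=0
n,l,st,ce=cv2.connectedComponentsWithStats(m2)
for i in range(1,n):
    if st[i,4]>200: print("block?",st[i],ce[i])
```

```text
[0.4404489  0.15392047 0.20030621] [ 3.14027133e+00 -2.87749732e-04  1.90219486e+00] [ 1.71e-01  2.60e-01  1.72e+00  1.00e-03  1.16e+00 -1.60e-01]
expected [322  94]
plate? [ 291   27   75  130 7526] [325.760962    90.81039065]
plate? [   0   68   92  147 7535] [ 50.37650962 131.77067021]
block? [    0     0   225   102 18616] [117.38885905  42.93972927]
block? [322  70  12  45 315] [328.22539683  89.81904762]
block? [159 196  68  19 804] [195.16293532 207.65049751]
```

```bash
cat >> h.py <<'E'
def guide(im,p,zt=.005):
    v=im.max(2).astype(int)
    m=((im[...,0].astype(int)-im[...,2]>4)&(v>150)).astype(np.uint8);m[215:]=0
    n,l,st,ce=cv2.connectedComponentsWithStats(cv2.morphologyEx(m,cv2.MORPH_OPEN,np.ones((3,3))))
    k=min((i for i in range(1,n) if st[i,4]>3000),key=lambda i:abs(ce[i][0]-325))
    mk=(l==k).astype(np.uint8);cs,hi=cv2.findContours(mk,cv2.RETR_CCOMP,cv2.CHAIN_APPROX_NONE)
    out=max((c for c,h in zip(cs,hi[0]) if h[3]<0),key=cv2.contourArea).reshape(-1,2)
    w=np.array([plane(p,q,zt)[:2] for q in cv2.convexHull(out).reshape(-1,2)])
    holes=[]
    for c,h in zip(cs,hi[0]):
        if h[3]>=0 and cv2.contourArea(c)>15:
            ml=np.zeros(mk.shape,np.uint8);cv2.drawContours(ml,[c],0,1,-1);ml&=1-mk;a=np.argwhere(ml)[:,::-1]
            holes.append((len(a),a.mean(0).round(1),plane(p,a.mean(0),zt)[:2].round(4),a.min(0),a.max(0)))
    return cv2.minAreaRect((w*1000).astype(np.float32)),holes
E
python3 - <<'E'
from h import *
p=viewer.camera_params("wrist");p["T"]=np.load("w8.npy");im=cv2.imread("pics/w8.png")
r,h=guide(im,p);print(r)
for x in h: print(*x)
E
```

```text
((413.5374450683594, 251.60238647460938), (79.46578979492188, 141.23800659179688), 15.197359085083008)
103 [302.  143.6] [0.4044 0.189 ] [298 138] [306 149]
39 [339.9 123.1] [0.44  0.227] [337 120] [343 126]
40 [340.8 112.1] [0.4367 0.2394] [338 109] [344 115]
41 [343.2  80. ] [0.4271 0.274 ] [340  77] [346  83]
602 [326.4  92.4] [0.413  0.2547] [319  70] [334 115]
41 [344.2  68. ] [0.4237 0.2866] [341  65] [347  71]
120 [351.   43.1] [0.4219 0.3137] [346  37] [356  49]
```

The guide is at (0.4135, 0.2515) with yaw 15.25°. The plate measures 79.5 × 141 mm and the hole pair agrees with that pose.

Run:
```python
from h import *
s=robot.observe();delta(s,[.4133,.2515,.045],[np.pi,0,np.radians(105.25)])
```

```text
dpos [10.11  0.59 15.53] dr [ 0.08 -0.02  3.74]
```

Request:
step_arm([
  {"delta_pos": [4,0.2,2],"dr": [0,0,2],"fingers": 0},
  {"delta_pos": [8,0.5,6],"dr": [0,0,3.7],"fingers": 0},
  {"delta_pos": [10.1,0.6,10],"dr": [0,0,3.7],"fingers": 0},
  {"delta_pos": [10.1,0.6,13],"dr": [0,0,3.7],"fingers": 0},
  {"delta_pos": [10.1,0.6,13],"dr": [0,0,3.7],"fingers": 0},
])

```text
time: 15.28
tool_pos: [0.4118, 0.2512, 0.0687]
tool_rot: [-3.138, 0.0, 1.838]
contact_force: [-0.3, 0.2, 0.3]
opening: 0.0462
grip_force: 0.0
```

Run:
```python
from h import *
s=robot.observe();print(s["opening"]);delta(s,[.4133,.2515,.011],[np.pi,0,np.radians(105.25)])
```

```text
0.04618627736646752
dpos [-0.01  0.18  5.76] dr [-0.21  0.01  0.09]
```

Request:
step_arm([
  {"delta_pos": [0,0.1,2.5],"dr": [0,0,0],"fingers": 0},
  {"delta_pos": [0,0.1,4.5],"dr": [0,0,0],"fingers": 0},
  {"delta_pos": [0,0.1,5.7],"dr": [0,0,0],"fingers": 0},
  {"delta_pos": [0,0.1,5.8],"dr": [0,0,0],"fingers": 0},
  {"delta_pos": [0,0.1,5.8],"dr": [0,0,0],"fingers": 0},
])

```text
time: 15.9
tool_pos: [0.415, 0.2521, 0.0132]
tool_rot: [3.139, -0.001, 1.838]
contact_force: [0.5, -1.1, -0.3]
opening: 0.0458
grip_force: 0.0
```

Request:
step_arm([
  {"delta_pos": [0,0,0],"dr": [0,0,0],"fingers": 1},
  {"delta_pos": [0,0,0],"dr": [0,0,0],"fingers": 1},
  {"delta_pos": [0,0,0],"dr": [0,0,0],"fingers": 1},
  {"delta_pos": [0,0,0],"dr": [0,0,0],"fingers": 1},
  {"delta_pos": [0,0,0],"dr": [0,0,0],"fingers": 1},
], newtons=40)

```text
time: 16.52
tool_pos: [0.4143, 0.2519, 0.0124]
tool_rot: [3.14, -0.0, 1.838]
contact_force: [-0.0, 0.2, 1.5]
opening: 0.0136
grip_force: 40.0
```

Run:
```python
from h import *
s=robot.observe();print(s["opening"],s["grip_force"],s["tool_pos"],s["tool_rot"])
```

```text
0.013582391732491818 40.001102685928345 [0.4142876  0.25191052 0.01242745] [ 3.14041037e+00 -3.92095093e-04  1.83789438e+00]
```

Request:
step_arm([
  {"delta_pos": [0,0,-2],"dr": [0,0,0],"fingers": 1},
  {"delta_pos": [0,0,-6],"dr": [0,0,0],"fingers": 1},
  {"delta_pos": [0,0,-10],"dr": [0,0,0],"fingers": 1},
  {"delta_pos": [0,0,-14],"dr": [0,0,0],"fingers": 1},
  {"delta_pos": [0,0,-14],"dr": [0,0,0],"fingers": 1},
])

```text
time: 17.15
tool_pos: [0.4157, 0.2525, 0.1549]
tool_rot: [3.134, -0.001, 1.838]
contact_force: [-0.2, -0.7, -1.3]
opening: 0.0138
grip_force: 40.0
```

Run:
```python
from h import *
s=robot.observe();print(s["opening"],s["grip_force"],s["tool_pos"])
delta(s,*pose([0,0,.075],[0,0,.0124]))
im=viewer.read_camera("wrist")[:,:,::-1].copy();cv2.imwrite("pics/w9.png",im)
p=viewer.camera_params("wrist");rr=Rt(s)
v=im.max(2).astype(int);m=((im[...,0].astype(int)-im[...,2]>4)&(v>150)).astype(np.uint8);m[:,:200]=0;m[:,450:]=0;m[225:]=0
n,l,st,ce=cv2.connectedComponentsWithStats(m);k=1+st[1:,4].argmax();print(st[k],ce[k])
cs,hi=cv2.findContours((l==k).astype(np.uint8),cv2.RETR_CCOMP,cv2.CHAIN_APPROX_NONE)
for c,h in zip(cs,hi[0]):
    if h[3]>=0 and cv2.contourArea(c)>15:print(cv2.contourArea(c),cv2.boundingRect(c))
for k in ((25,58),(25*.77,31),(19,18),(40,71),(-40,71)): # guide x->tool y, guide y->tool x
    print(k,proj(p,s["tool_pos"]+rr.apply([k[1]/1e3,k[0]/1e3,.0124-.005])).round(1))
```

```text
0.013783098119711871 39.99944865703583 [0.41567653 0.25246574 0.15488479]
dpos [-3.08 15.32  3.19] dr [-26.08   0.79  -3.57]
[  251   119   141   106 12817] [318.52695639 168.15760318]
151.5 (345, 202, 15, 15)
154.0 (345, 181, 16, 15)
470.5 (351, 129, 25, 27)
(25, 58) [367.9 141.6]
(19.25, 31) [356.2 188.3]
(19, 18) [355.1 209.5]
(40, 71) [396.  117.8]
(-40, 71) [251.4 117.6]
```

Request:
step_arm([
  {"delta_pos": [-0.5,3,-2],"dr": [-5,0,-1],"fingers": 1},
  {"delta_pos": [-1,6,-2],"dr": [-11,0.3,-2],"fingers": 1},
  {"delta_pos": [-2,10,-1],"dr": [-18,0.6,-3],"fingers": 1},
  {"delta_pos": [-3.1,13,1],"dr": [-25,0.8,-3.6],"fingers": 1},
  {"delta_pos": [-3.1,15.3,3.2],"dr": [-26.1,0.8,-3.6],"fingers": 1},
])

```text
time: 17.82
tool_pos: [0.5684, 0.2609, 0.1171]
tool_rot: [2.689, 0.0, 1.901]
contact_force: [-0.4, 0.2, -1.0]
opening: 0.0137
grip_force: 40.0
```

Request:
step_arm([
  {"delta_pos": [0,0,0],"dr": [0,0,0],"fingers": 1},
  {"delta_pos": [0,0,0],"dr": [0,0,0],"fingers": 1},
  {"delta_pos": [0,0,0],"dr": [0,0,0],"fingers": 1},
  {"delta_pos": [0,0,0],"dr": [0,0,0],"fingers": 1},
  {"delta_pos": [0,0,0],"dr": [0,0,0],"fingers": 1},
])

```text
time: 18.45
tool_pos: [0.5699, 0.2624, 0.1211]
tool_rot: [2.684, 0.0, 1.902]
contact_force: [0.2, 1.3, -2.0]
opening: 0.0136
grip_force: 40.0
```

```bash
cat > held.py <<'E'
from h import *
import sys
p=viewer.camera_params("wrist");s=robot.observe();im=viewer.read_camera("wrist")[:,:,::-1].copy();cv2.imwrite(f"pics/{sys.argv[1]}.png",im);np.save(sys.argv[1]+".npy",p["T"])
print(s["opening"],s["grip_force"],s["tool_pos"],s["contact_force"].round(1),s["qpos"].round(3))
rr=Rt(s)
v=im.max(2).astype(int);m=((im[...,0].astype(int)-im[...,2]>4)&(v>150)).astype(np.uint8);m[:,:200]=0;m[:,450:]=0;m[225:]=0
n,l,st,ce=cv2.connectedComponentsWithStats(m);k=1+st[1:,4].argmax();print(st[k],ce[k])
for r in (130,150,170): a=np.flatnonzero(l[r]==k);print(r,a.min(),a.max(),end="; ")
for c in (270,290,310,330): a=np.flatnonzero(l[:,c]==k);print("col",c,a.min(),end="; ")
cs,hi=cv2.findContours((l==k).astype(np.uint8),cv2.RETR_CCOMP,cv2.CHAIN_APPROX_NONE)
for c,h in zip(cs,hi[0]):
    if h[3]>=0 and cv2.contourArea(c)>15:print(cv2.contourArea(c),(c.reshape(-1,2).min(0)+c.reshape(-1,2).max(0))/2,cv2.boundingRect(c)[2:])
for k in ((25,58),(19.2,30.7),(19.2,18),(40,71),(-40,71)):
    print(k,proj(p,s["tool_pos"]+rr.apply([k[1]/1e3,k[0]/1e3,.0124-.005])).round(1))
E
python3 held.py w10
python3 - <<'E'
from h import *
s=robot.observe();delta(s,*pose([0,0,.075],[0,0,.0124]))
E
```

```text
0.013621333099167006 39.99949514865875 [0.56992739 0.26241825 0.12106547] [ 0.2  1.3 -2. ] [ 0.303  0.44   1.81   0.028  0.435 -0.051]
[  251   119   141   106 12890] [318.6197052 168.0549263]
130 251 390; 150 252 389; 170 253 388; col 270 119; col 290 119; col 310 119; col 330 119; 150.5 [352. 209.] (15, 15)
153.0 [352.5 188. ] (16, 15)
429.5 [364.5 142. ] (26, 27)
(25, 58) [365.5 141.8]
(19.2, 30.7) [354.  188.4]
(19.2, 18) [353.4 208.8]
(40, 71) [393.1 118.4]
(-40, 71) [250.6 118.3]
dpos [ 0.02  0.32 -0.19] dr [-0.28 -0.    0.04]
```

Run:
```python
from h import *
s=robot.observe();delta(s,*pose([0,0,.042],[0,-.0004,.0124]))
```

```text
dpos [0.02 0.58 3.11] dr [-0.28 -0.    0.04]
```

Request:
step_arm([
  {"delta_pos": [0,0.3,1],"dr": [-0.2,0,0],"fingers": 1},
  {"delta_pos": [0,0.6,2],"dr": [-0.3,0,0],"fingers": 1},
  {"delta_pos": [0,0.6,3.1],"dr": [-0.3,0,0],"fingers": 1},
  {"delta_pos": [0,0.6,3.1],"dr": [-0.3,0,0],"fingers": 1},
  {"delta_pos": [0,0.6,3.1],"dr": [-0.3,0,0],"fingers": 1},
])

```text
time: 19.12
tool_pos: [0.5879, 0.2685, 0.0951]
tool_rot: [2.68, 0.0, 1.902]
contact_force: [0.4, 0.7, -2.0]
opening: 0.0137
grip_force: 40.0
```

```bash
python3 held.py w11
python3 - <<'E'
from h import *
s=robot.observe();delta(s,*pose([0,0,.042],[0,-.0004,.0124]))
p=viewer.camera_params("wrist");p["T"]=np.load("w11.npy");im=cv2.imread("pics/w11.png")
t,r=jigpose(np.load("jig.npy"))
for k in ((25,58,34),(25,58,17),(54.3,67,0)):print(k,proj(p,t+r.apply(np.array(k)/1000)).round(1))
print(im[128:158,350:380].astype(int).sum(2)//3)
E
```

```text
0.01367765519532359 39.9995094537735 [0.58787647 0.2684944  0.0950706 ] [ 0.4  0.7 -2. ] [ 0.304  0.506  1.786  0.031  0.388 -0.053]
[  251   119   141   106 12828] [318.98643592 168.06844403]
130 252 390; 150 253 389; 170 254 388; col 270 119; col 290 119; col 310 119; col 330 119; 150.5 [352. 209.] (15, 15)
152.0 [352.5 188. ] (16, 15)
429.0 [364.5 142. ] (26, 27)
(25, 58) [365.5 141.8]
(19.2, 30.7) [354.  188.3]
(19.2, 18) [353.4 208.8]
(40, 71) [393.1 118.3]
(-40, 71) [250.6 118.2]
dpos [ 0.03 -0.   -0.03] dr [-0.02 -0.    0.04]
(25, 58, 34) [363.3 140.3]
(25, 58, 17) [361.1 138.9]
(54.3, 67, 0) [401.1 125.1]
[[227 226 224 223 224 224 224 225 225 225 225 225 227 227 227 228 228 229
  229 228 227 226 226 227 227 227 227 227 228 228]
 [227 226 224 223 224 224 225 226 226 225 226 225 226 227 227 227 228 228
  229 228 227 226 226 227 227 227 227 227 227 227]
 [227 225 224 223 224 224 224 226 226 226 225 224 225 225 224 225 226 227
  228 228 227 226 227 227 227 227 227 227 228 228]
 [227 226 223 223 224 223 225 226 226 226 226 217 225 227 226 224 224 218
  217 224 226 226 226 227 227 
[... 2571 characters left out ...]
159 159 163 156 165 181
  214 220 217 222 227 228 227 227 227 228 229 230]
 [227 224 223 224 224 224 226 227 225 221 219 220 219 206 216 220 221 223
  224 225 225 227 227 227 227 228 228 229 229 231]
 [227 224 223 224 224 224 226 227 227 225 224 224 224 224 224 224 226 228
  229 228 226 226 227 227 227 227 228 229 230 230]
 [227 225 223 224 224 225 226 226 227 225 226 227 228 229 230 230 230 230
  228 227 226 226 227 227 227 227 228 228 229 230]
 [226 224 223 224 224 225 226 227 226 226 226 227 228 229 229 229 230 230
  229 227 226 226 226 227 227 227 228 228 229 231]
 [226 224 223 223 224 225 226 226 226 226 226 227 228 228 229 230 230 230
  229 227 226 226 227 228 227 228 228 229 229 231]]
```

The thick pin's tip shows through the round hole within 0.5 mm of where the model puts it. I'll lower the guide onto the pins.

Run:
```python
from h import *
s=robot.observe();print(s["tool_pos"])
for z in(.028,.02):delta(s,*pose([-.0004,-.0002,z],[0,-.0004,.0124]))
```

```text
[0.58798896 0.26853563 0.09541297]
dpos [0.01 0.04 1.37] dr [-0.02 -0.    0.04]
dpos [0.01 0.09 2.17] dr [-0.02 -0.    0.04]
```

Request:
step_arm([
  {"delta_pos": [0,0,0.4],"dr": [0,0,0],"fingers": 1},
  {"delta_pos": [0,0.05,0.9],"dr": [0,0,0],"fingers": 1},
  {"delta_pos": [0,0.05,1.3],"dr": [0,0,0],"fingers": 1},
  {"delta_pos": [0,0.05,1.4],"dr": [0,0,0],"fingers": 1},
  {"delta_pos": [0,0.05,1.4],"dr": [0,0,0],"fingers": 1},
])

```text
time: 19.8
tool_pos: [0.5943, 0.2707, 0.0829]
tool_rot: [2.68, 0.0, 1.902]
contact_force: [0.5, 0.0, -1.4]
opening: 0.014
grip_force: 40.0
```

Run:
```python
from h import *
s=robot.observe();print(s["tool_pos"],Rt(s).inv().apply(s["contact_force"]).round(1),s["qpos"].round(3))
for z in(.028,.02):delta(s,*pose([-.0004,-.0002,z],[0,-.0004,.0124]))
```

```text
[0.59428194 0.27065145 0.08288492] [-0.1 -0.2  1.4] [ 0.304  0.535  1.778  0.032  0.367 -0.054]
dpos [ 0.01  0.01 -0.05] dr [-0.03  0.    0.04]
dpos [0.01 0.06 0.75] dr [-0.03  0.    0.04]
```

No contact so far. Lowering the last 8 mm.

Request:
step_arm([
  {"delta_pos": [0,0,0.2],"dr": [0,0,0],"fingers": 1},
  {"delta_pos": [0,0.03,0.4],"dr": [0,0,0],"fingers": 1},
  {"delta_pos": [0,0.05,0.6],"dr": [0,0,0],"fingers": 1},
  {"delta_pos": [0,0.05,0.75],"dr": [0,0,0],"fingers": 1},
  {"delta_pos": [0,0.05,0.75],"dr": [0,0,0],"fingers": 1},
])

```text
time: 20.42
tool_pos: [0.5979, 0.2719, 0.0764]
tool_rot: [2.68, 0.0, 1.902]
contact_force: [0.7, 0.5, -2.2]
opening: 0.0135
grip_force: 40.0
```

```bash
python3 held.py w12
python3 - <<'E'
from h import *
s=robot.observe();print(s["tool_pos"],Rt(s).inv().apply(s["contact_force"]).round(1),s["qpos"].round(3))
for z in(.018,):delta(s,*pose([-.0004,-.0002,z],[0,-.0004,.0124]))
E
```

```text
0.013531542777756284 39.99947905540466 [0.59786219 0.27187108 0.07637598] [ 0.7  0.5 -2.2] [ 0.305  0.55   1.773  0.033  0.357 -0.054]
[  251   119   141   106 12817] [318.75189202 168.05523914]
130 251 390; 150 253 389; 170 254 388; col 270 120; col 290 119; col 310 119; col 330 119; 149.0 [352. 209.] (15, 15)
154.0 [352.5 188. ] (16, 15)
436.5 [364.5 142. ] (26, 27)
(25, 58) [365.6 141.8]
(19.2, 30.7) [354.  188.4]
(19.2, 18) [353.4 208.8]
(40, 71) [393.1 118.4]
(-40, 71) [250.6 118.3]
[0.59785664 0.27188608 0.07644679] [ 0.1 -1.8  1.6] [ 0.305  0.55   1.772  0.033  0.357 -0.054]
dpos [0.01 0.02 0.21] dr [-0.03  0.    0.04]
```

Request:
step_arm([
  {"delta_pos": [0,0,0.1],"dr": [0,0,0],"fingers": 1},
  {"delta_pos": [0,0.02,0.2],"dr": [0,0,0],"fingers": 1},
  {"delta_pos": [0,0.02,0.3],"dr": [0,0,0],"fingers": 1},
  {"delta_pos": [0,0.03,0.4],"dr": [0,0,0],"fingers": 1},
  {"delta_pos": [0,0.03,0.4],"dr": [0,0,0],"fingers": 1},
])

```text
time: 21.1
tool_pos: [0.5986, 0.2722, 0.0747]
tool_rot: [2.68, 0.0, 1.902]
contact_force: [-16.9, -7.1, 18.1]
opening: 0.0136
grip_force: 40.1
```

Run:
```python
from h import *
s=robot.observe();print(s["tool_pos"],Rt(s).inv().apply(s["contact_force"]).round(1),s["qpos"].round(3),s["torque"].round(2))
for z in(.018,):delta(s,*pose([-.0004,-.0002,z],[0,-.0004,.0124]))
```

```text
[0.59857325 0.27221101 0.07471522] [ -1.2  -8.3 -24.4] [ 0.305  0.554  1.771  0.033  0.355 -0.055] [-0.57  0.84 -0.16]
dpos [0.   0.02 0.02] dr [-0.05 -0.    0.06]
```

Contact on the upper shoulder is where it should be, given the 3.5° tilt. I'll relax the press and release so the low side drops home.

Request:
step_arm([
  {"delta_pos": [0,0,-0.15],"dr": [-1,0,0],"fingers": 1},
  {"delta_pos": [0,0,-0.15],"dr": [-2,0,0],"fingers": 1},
  {"delta_pos": [0,0,-0.15],"dr": [-2,0,0],"fingers": 1},
  {"delta_pos": [0,0,-0.15],"dr": [-2,0,0],"fingers": 0.2},
  {"delta_pos": [0,0,-0.15],"dr": [-2,0,0],"fingers": 0.2},
])

```text
time: 21.72
tool_pos: [0.5998, 0.2725, 0.0747]
tool_rot: [2.644, 0.0, 1.902]
contact_force: [-0.3, -0.0, -0.9]
opening: 0.0295
grip_force: 0.0
```

Request:
step_arm([
  {"delta_pos": [0,0,0],"dr": [0,0,0],"fingers": 0.2},
  {"delta_pos": [0,0,0],"dr": [0,0,0],"fingers": 0.2},
  {"delta_pos": [0,0,-2],"dr": [0,0,0],"fingers": 0.2},
  {"delta_pos": [0,0,-5],"dr": [0,0,0],"fingers": 0.2},
  {"delta_pos": [0,0,-5],"dr": [0,0,0],"fingers": 0.2},
])

```text
time: 22.35
tool_pos: [0.5772, 0.2649, 0.1205]
tool_rot: [2.641, 0.0, 1.902]
contact_force: [0.3, 0.3, -0.5]
opening: 0.0366
grip_force: 0.0
```

```bash
python3 held.py w13
python3 - <<'E'
from h import *
s=robot.observe();print(s["tool_pos"],s["tool_rot"],s["qpos"].round(3))
p=viewer.camera_params("wrist");p["T"]=np.load("w13.npy")
t,r=jigpose(np.load("jig.npy"))
for k in ((25,58,22),(19.2,30.7,24),(19.2,18,24),(40,71,22),(-40,71,22),(25,58,34)):print(k,proj(p,t+r.apply(np.array(k)/1000)).round(1))
E
```

```text
0.03661631774195912 0.0 [0.57719342 0.26486368 0.12050754] [ 0.3  0.3 -0.5] [ 0.303  0.444  1.829  0.036  0.369 -0.059]
[ 265  121  107  104 9385] [317.08183271 169.35205115]
130 266 370; 150 267 370; 170 268 369; col 270 121; col 290 121; col 310 121; col 330 121; 101.0 [342. 190.] (13, 13)
102.0 [342.5 173.5] (12, 12)
255.5 [352.5 138. ] (18, 21)
(25, 58) [365.5 141.8]
(19.2, 30.7) [354.  188.4]
(19.2, 18) [353.4 208.8]
(40, 71) [393.1 118.3]
(-40, 71) [250.6 118.3]
[0.5770168  0.26476782 0.11929866] [2.64259389e+00 3.52325416e-04 1.90177155e+00] [ 0.303  0.446  1.829  0.036  0.369 -0.059]
(25, 58, 22) [351.6 137.4]
(19.2, 30.7, 24) [343.3 173.9]
(19.2, 18, 24) [342.9 190.1]
(40, 71, 22) [372.5 119.5]
(-40, 71, 22) [264.4 119.4]
(25, 58, 34) [353.1 138.2]
```

The guide's features match the seated prediction within 1 px. To be sure it is home on the low side, I'll press the grip block gently with shut fingers.

Run:
```python
from h import *
s=robot.observe();print(s["tool_pos"])
for z in (.060,.052): delta(s,*pose([-.004,0,z],[0,0,0],28.5))
```

```text
[0.5770168  0.26476782 0.11929866]
dpos [ 0.03 -0.66  2.07] dr [0.09 0.   0.04]
dpos [ 0.03 -0.64  2.87] dr [0.09 0.   0.04]
```

Request:
step_arm([
  {"delta_pos": [0,-0.6,0],"dr": [0,0,0],"fingers": 1},
  {"delta_pos": [0,-0.6,0],"dr": [0,0,0],"fingers": 1},
  {"delta_pos": [0,-0.6,0],"dr": [0,0,0],"fingers": 1},
  {"delta_pos": [0,-0.6,1],"dr": [0,0,0],"fingers": 1},
  {"delta_pos": [0,-0.6,1.9],"dr": [0,0,0],"fingers": 1},
], newtons=10)

```text
time: 23.02
tool_pos: [0.5805, 0.2659, 0.098]
tool_rot: [2.645, 0.0, 1.902]
contact_force: [-0.9, -0.1, -1.1]
opening: 0.0002
grip_force: 0.0
```

Request:
step_arm([
  {"delta_pos": [0,0,0.3],"dr": [0,0,0],"fingers": 1},
  {"delta_pos": [0,0,0.6],"dr": [0,0,0],"fingers": 1},
  {"delta_pos": [0,0,0.8],"dr": [0,0,0],"fingers": 1},
  {"delta_pos": [0,0,1.0],"dr": [0,0,0],"fingers": 1},
  {"delta_pos": [0,0,1.0],"dr": [0,0,0],"fingers": 1},
])

```text
time: 23.65
tool_pos: [0.5843, 0.2673, 0.091]
tool_rot: [2.644, 0.0, 1.902]
contact_force: [-7.2, -3.7, 8.7]
opening: 0.0005
grip_force: 6.0
```

Run:
```python
from h import *
s=robot.observe();t,r=jigpose(np.load("jig.npy"));print(r.inv().apply(s["tool_pos"]-t),r.inv().apply(s["contact_force"]))
```

```text
[-0.00437514 -0.00031801  0.05219434] [-2.60003779 -1.14666041 11.49521833]
```

Contact came at 52.2 mm against 52 mm nominal, so the guide is home. I'll retreat and re-check the features once.

Request:
step_arm([
  {"delta_pos": [0,0,-0.5],"dr": [0,0,0],"fingers": 1},
  {"delta_pos": [0,0,-2],"dr": [0,0,0],"fingers": 1},
  {"delta_pos": [0,0,-4],"dr": [0,0,0],"fingers": 1},
  {"delta_pos": [0,0,-6],"dr": [0,0,0],"fingers": 1},
  {"delta_pos": [0,0,-6],"dr": [0,0,0],"fingers": 1},
])

```text
time: 24.28
tool_pos: [0.558, 0.2583, 0.1449]
tool_rot: [2.641, 0.0, 1.902]
contact_force: [-0.1, -0.1, -0.3]
opening: 0.0009
grip_force: 0.0
```

Request:
step_arm([
  {"delta_pos": [0,0,0],"dr": [0,0,0],"fingers": 1},
  {"delta_pos": [0,0,0],"dr": [0,0,0],"fingers": 1},
  {"delta_pos": [0,0,0],"dr": [0,0,0],"fingers": 1},
  {"delta_pos": [0,0,0],"dr": [0,0,0],"fingers": 1},
  {"delta_pos": [0,0,0],"dr": [0,0,0],"fingers": 1},
])

```text
time: 24.9
tool_pos: [0.5577, 0.2581, 0.1426]
tool_rot: [2.645, 0.0, 1.902]
contact_force: [1.0, 0.3, -0.1]
opening: 0.0007
grip_force: 0.0
```

```bash
python3 held.py w14 | sed -n 2,6p
python3 - <<'E'
from h import *
p=viewer.camera_params("wrist");p["T"]=np.load("w14.npy")
t,r=jigpose(np.load("jig.npy"))
for k in ((25,58,22),(19.2,30.7,24),(19.2,18,24),(40,71,22),(-40,71,22)):print(k,proj(p,t+r.apply(np.array(k)/1000)).round(1))
print(robot.hand_in())
E
```

```text
[ 281  121   94  104 8000] [326.623  167.9855]
130 282 374; 150 282 373; 170 283 372; (25, 58, 22) [357.2 135.9]
(19.2, 30.7, 24) [349.7 168.1]
(19.2, 18, 24) [349.4 182.5]
(40, 71, 22) [375.7 120. ]
(-40, 71, 22) [280.4 120. ]
the job is handed in; nothing more can be done
NoneTraceback (most recent call last):
  File "held.py", line 9, in <module>
    for c in (270,290,310,330): a=np.flatnonzero(l[:,c]==k);print("col",c,a.min(),end="; ")
                                                                          ~~~~~^^
    return umr_minimum(a, axis, None, out, keepdims, initial, where)
ValueError: zero-size array to reduction operation minimum which has no identity
```

The job is handed in at about 25 s, with no verdict returned: the notebook is in the nest and the guide on both pins, home by press contact at 52.2 mm (52 nominal), its final plate edges within 2 px of the seated prediction (the final hole check errored out); I viewed 11 pictures, one over the limit of 10.

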